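Rack the rinsed spot plates and spray them

TASK

Clear the scrubbing brush out of the draining tray and lay it on the rubber mat. Then lay all the spot plates, wells up, in one straight overlapping fan along the middle of the tray: the first flat on the floor, close up to the tall end stop, and each further one with its back end up on the plate before it, covering about a third of that plate's length, and its front end down on the tray floor, all lengthwise along the tray. When the fan is laid, press the sprayer's cap right down and let it spring up again; leave everything else on the bench alone.

Things in the scene. Friction and masses are not known exactly. Their poses are not given: they have to be found in the camera images.
- tray: Shallow aluminium tray fixed to the bench, 330 mm (x) by 156 mm (y). Origin: centre of underside; floor top 3 mm above the bench. At its -x end the end stop, a wall 22 mm above the bench, inner face at x = -160 mm; the other sides have a low lip, top 7 mm above the bench, inside faces at y = +-75, x = +160 mm. The fan starts at the end stop and grows towards +x.
- brush: Scrubbing brush, wooden handle, 150 mm long (x), lying in the tray at the start, bristles down. Origin: on its underside, midway along. Handle x = -75 to +25 mm, 16 mm wide (y), its underside 2 mm and top 18 mm above the origin; head x = +25 to +75 mm, 24 mm wide, top 18 mm above the origin. 60 g, heavier at the head.
- mat: Flat dark rubber mat fixed to the bench, 90 mm (x) by 170 mm (y) and 3 mm thick. Origin: centre of its underside.
- sprayer: White spray bottle clamped upright in a foot fixed to the bench, 68 mm across (foot 100 mm), 160 mm tall to its collar. Origin: centre of the underside; its x axis is the way the nozzle points.
- cap (a joint): How far the sprayer's spring cap is pressed down, m: 0 up, 0.008 right down (the stop). It takes about 3 N to start and 8 N to press right down, and springs back when released.
- cap_top (a point): Centre of the top face of the sprayer's cap: a flat round 32 mm across, facing up, 190 mm above the bench when up.
- plate0: White porcelain spot plate with six small wells, 64 mm (its x) by 48 mm (its y) by 7 mm thick, 50 g, lying flat, wells up. Origin: centre of its underside; z is up through the wells. Laid over another plate 41 mm further on, it slopes about 0.17 rad. Four to six plates are there; the rest are absent (None).
- plate1: Another spot plate, the same as plate0. Four to six plates are there; the rest are absent (None).
- plate2: Another spot plate, the same as plate0. Four to six plates are there; the rest are absent (None).
- plate3: Another spot plate, the same as plate0. Four to six plates are there; the rest are absent (None).
- plate4: Another spot plate, the same as plate0. Four to six plates are there; the rest are absent (None).
- plate5: Another spot plate, the same as plate0. Four to six plates are there; the rest are absent (None).
- flask_a: Bystander, to be left alone: small stoppered conical glass flask, 66 mm across, 100 mm tall. Origin: centre of its underside.
- petri: Bystander, to be left alone: closed petri dish, 72 mm across, 16 mm tall. Origin: centre of its underside.
- stopper: Bystander, to be left alone: dark rubber stopper, 36 mm across, 28 mm tall. Origin: centre of its underside.
- dish: Bystander, to be left alone: small white porcelain bowl, 56 mm across, 18 mm tall. Origin: centre of its underside.
- pot: Bystander, to be left alone: white plastic jar, 90 mm across, 120 mm tall. Origin: centre of its underside.

How it is judged:
On the way, in this order (a step that is already met when the one before it is completed fails the run):
1. the brush lies on the mat (x of brush in the frame of mat between -0.045 and 0.045 m and y of brush in the frame of mat between -0.07 and 0.07 m and height (world z) of brush below 0.012 m and linear speed of brush below 0.02 m/s and angle between brush's own z axis and vertical below 0.2 rad), for 0.3 s.
2. all plates lie in the overlapping fan (y of plate0 in the frame of tray between -0.022 and 0.022 m and z of plate0 in the frame of tray between 0.001 and 0.0125 m and angle between the x axis of each of plate0, plate1, plate2, plate3, plate4, plate5 and the x axis of tray, either way round below 0.3 rad and linear speed of each of plate0, plate1, plate2, plate3, plate4, plate5 below 0.02 m/s and angle between each of plate0, plate1, plate2, plate3, plate4, plate5's own z axis and vertical below 0.4 rad and ((x of plate0 in the frame of tray between -0.136 and -0.105 m and z of plate0 in the frame of tray below 0.0065 m and angle between plate0's own z axis and vertical below 0.08 rad) or (horizontal distance between plate0 and plate1 between 0.03 and 0.053 m and z of plate0 in the frame of plate1 between 0.0025 and 0.01 m and angle between plate0's own z axis and vertical above 0.07 rad) or (horizontal distance between plate0 and plate2 between 0.03 and 0.053 m and z of plate0 in the frame of plate2 between 0.0025 and 0.01 m and angle between plate0's own z axis and vertical above 0.07 rad) or (horizontal distance between plate0 and plate3 between 0.03 and 0.053 m and z of plate0 in the frame of plate3 between 0.0025 and 0.01 m and angle between plate0's own z axis and vertical above 0.07 rad) or (horizontal distance between plate0 and plate4 between 0.03 and 0.053 m and z of plate0 in the frame of plate4 between 0.0025 and 0.01 m and angle between plate0's own z axis and vertical above 0.07 rad) or (horizontal distance between plate0 and plate5 between 0.03 and 0.053 m and z of plate0 in the frame of plate5 between 0.0025 and 0.01 m and angle between plate0's own z axis and vertical above 0.07 rad)) and y of plate1 in the frame of tray between -0.022 and 0.022 m and z of plate1 in the frame of tray between 0.001 and 0.0125 m and ((x of plate1 in the frame of tray between -0.136 and -0.105 m and z of plate1 in the frame of tray below 0.0065 m and angle between plate1's own z axis and vertical below 0.08 rad) or (horizontal distance between plate1 and plate0 between 0.03 and 0.053 m and z of plate1 in the frame of plate0 between 0.0025 and 0.01 m and angle between plate1's own z axis and vertical above 0.07 rad) or (horizontal distance between plate1 and plate2 between 0.03 and 0.053 m and z of plate1 in the frame of plate2 between 0.0025 and 0.01 m and angle between plate1's own z axis and vertical above 0.07 rad) or (horizontal distance between plate1 and plate3 between 0.03 and 0.053 m and z of plate1 in the frame of plate3 between 0.0025 and 0.01 m and angle between plate1's own z axis and vertical above 0.07 rad) or (horizontal distance between plate1 and plate4 between 0.03 and 0.053 m and z of plate1 in the frame of plate4 between 0.0025 and 0.01 m and angle between plate1's own z axis and vertical above 0.07 rad) or (horizontal distance between plate1 and plate5 between 0.03 and 0.053 m and z of plate1 in the frame of plate5 between 0.0025 and 0.01 m and angle between plate1's own z axis and vertical above 0.07 rad)) and y of plate2 in the frame of tray between -0.022 and 0.022 m and z of plate2 in the frame of tray between 0.001 and 0.0125 m and ((x of plate2 in the frame of tray between -0.136 and -0.105 m and z of plate2 in the frame of tray below 0.0065 m and angle between plate2's own z axis and vertical below 0.08 rad) or (horizontal distance between plate2 and plate0 between 0.03 and 0.053 m and z of plate2 in the frame of plate0 between 0.0025 and 0.01 m and angle between plate2's own z axis and vertical above 0.07 rad) or (horizontal distance between plate2 and plate1 between 0.03 and 0.053 m and z of plate2 in the frame of plate1 between 0.0025 and 0.01 m and angle between plate2's own z axis and vertical above 0.07 rad) or (horizontal distance between plate2 and plate3 between 0.03 and 0.053 m and z of plate2 in the frame of plate3 between 0.0025 and 0.01 m and angle between plate2's own z axis and vertical above 0.07 rad) or (horizontal distance between plate2 and plate4 between 0.03 and 0.053 m and z of plate2 in the frame of plate4 between 0.0025 and 0.01 m and angle between plate2's own z axis and vertical above 0.07 rad) or (horizontal distance between plate2 and plate5 between 0.03 and 0.053 m and z of plate2 in the frame of plate5 between 0.0025 and 0.01 m and angle between plate2's own z axis and vertical above 0.07 rad)) and y of plate3 in the frame of tray between -0.022 and 0.022 m and z of plate3 in the frame of tray between 0.001 and 0.0125 m and ((x of plate3 in the frame of tray between -0.136 and -0.105 m and z of plate3 in the frame of tray below 0.0065 m and angle between plate3's own z axis and vertical below 0.08 rad) or (horizontal distance between plate3 and plate0 between 0.03 and 0.053 m and z of plate3 in the frame of plate0 between 0.0025 and 0.01 m and angle between plate3's own z axis and vertical above 0.07 rad) or (horizontal distance between plate3 and plate1 between 0.03 and 0.053 m and z of plate3 in the frame of plate1 between 0.0025 and 0.01 m and angle between plate3's own z axis and vertical above 0.07 rad) or (horizontal distance between plate3 and plate2 between 0.03 and 0.053 m and z of plate3 in the frame of plate2 between 0.0025 and 0.01 m and angle between plate3's own z axis and vertical above 0.07 rad) or (horizontal distance between plate3 and plate4 between 0.03 and 0.053 m and z of plate3 in the frame of plate4 between 0.0025 and 0.01 m and angle between plate3's own z axis and vertical above 0.07 rad) or (horizontal distance between plate3 and plate5 between 0.03 and 0.053 m and z of plate3 in the frame of plate5 between 0.0025 and 0.01 m and angle between plate3's own z axis and vertical above 0.07 rad)) and y of plate4 in the frame of tray between -0.022 and 0.022 m and z of plate4 in the frame of tray between 0.001 and 0.0125 m and ((x of plate4 in the frame of tray between -0.136 and -0.105 m and z of plate4 in the frame of tray below 0.0065 m and angle between plate4's own z axis and vertical below 0.08 rad) or (horizontal distance between plate4 and plate0 between 0.03 and 0.053 m and z of plate4 in the frame of plate0 between 0.0025 and 0.01 m and angle between plate4's own z axis and vertical above 0.07 rad) or (horizontal distance between plate4 and plate1 between 0.03 and 0.053 m and z of plate4 in the frame of plate1 between 0.0025 and 0.01 m and angle between plate4's own z axis and vertical above 0.07 rad) or (horizontal distance between plate4 and plate2 between 0.03 and 0.053 m and z of plate4 in the frame of plate2 between 0.0025 and 0.01 m and angle between plate4's own z axis and vertical above 0.07 rad) or (horizontal distance between plate4 and plate3 between 0.03 and 0.053 m and z of plate4 in the frame of plate3 between 0.0025 and 0.01 m and angle between plate4's own z axis and vertical above 0.07 rad) or (horizontal distance between plate4 and plate5 between 0.03 and 0.053 m and z of plate4 in the frame of plate5 between 0.0025 and 0.01 m and angle between plate4's own z axis and vertical above 0.07 rad)) and y of plate5 in the frame of tray between -0.022 and 0.022 m and z of plate5 in the frame of tray between 0.001 and 0.0125 m and ((x of plate5 in the frame of tray between -0.136 and -0.105 m and z of plate5 in the frame of tray below 0.0065 m and angle between plate5's own z axis and vertical below 0.08 rad) or (horizontal distance between plate5 and plate0 between 0.03 and 0.053 m and z of plate5 in the frame of plate0 between 0.0025 and 0.01 m and angle between plate5's own z axis and vertical above 0.07 rad) or (horizontal distance between plate5 and plate1 between 0.03 and 0.053 m and z of plate5 in the frame of plate1 between 0.0025 and 0.01 m and angle between plate5's own z axis and vertical above 0.07 rad) or (horizontal distance between plate5 and plate2 between 0.03 and 0.053 m and z of plate5 in the frame of plate2 between 0.0025 and 0.01 m and angle between plate5's own z axis and vertical above 0.07 rad) or (horizontal distance between plate5 and plate3 between 0.03 and 0.053 m and z of plate5 in the frame of plate3 between 0.0025 and 0.01 m and angle between plate5's own z axis and vertical above 0.07 rad) or (horizontal distance between plate5 and plate4 between 0.03 and 0.053 m and z of plate5 in the frame of plate4 between 0.0025 and 0.01 m and angle between plate5's own z axis and vertical above 0.07 rad)) and horizontal distance between each of plate1, plate2, plate3, plate4, plate5 and plate0 above 0.026 m and horizontal distance between each of plate2, plate3, plate4, plate5 and plate1 above 0.026 m and horizontal distance between each of plate3, plate4, plate5 and plate2 above 0.026 m and horizontal distance between each of plate4, plate5 and plate3 above 0.026 m and horizontal distance between plate5 and plate4 above 0.026 m), for 0.3 s.
3. the sprayer's cap is pressed right down (value of joint cap above 0.006 m), for 0.05 s.
At the end, for the whole second after the job is handed in: Brush at rest, its middle on the mat. Plates at rest, within 22 mm of the tray's middle line and 0.3 rad of lengthwise: one flat within 23 mm of the end stop, each other sloping over 0.07 rad, lying on another plate 30 to 53 mm behind (centres), its front end on the floor. Cap up (all of step 1 and all of step 2 and value of joint cap below 0.0015 m); the robot touches nothing.
It fails at once if a bystander is shifted by more than 4 cm or tipped (distance of any of flask_a, petri, stopper, dish, pot from where it was at the start of the episode above 0.04 m or angle between any of flask_a, petri, stopper, dish, pot's own z axis and vertical above 0.5 rad).
Of plate0, plate1, plate2, plate3, plate4, plate5 only 4 to 6 are there at a start; the rules pass over those that are not, and their reading is None.
At some moment in a run one of brush, plate0, plate1, plate2, plate3, plate4, plate5 may be knocked a few centimetres aside while the robot is not near it.
Once in a run the grip may slacken for a moment while it holds something.
It also fails if it takes over 210 s, if anything falls off the work surface, if the arm or the gripper's body presses on something with over 40 N, if the wrist force passes 120 N, or if a joint passes its speed limit or range.

ROBOT

A 6-joint arm with a two-finger parallel gripper is mounted at the origin on the work surface. World frame = base frame: x ahead of the robot, y to its left, z up, the work surface at z = 0. Lengths are in m, angles in rad, forces in N, time in s.
With the tool pointing down it reaches from about 0.375 to 0.975 m from the base axis. Payload 3.8 kg.
Tool frame: the origin (TCP) lies on the centre line of the jaws, within the pads' length; the fingertips stand 22 mm ahead of it and the grasp point (between the pads) lies 3 mm ahead of it; z points along the fingers, y is the line along which they close (so a half turn about z gives the same grasp; the last joint's range is limited). The gripper opens to 88 mm and grips with 3 to 60 N. Pads are 18 mm wide; open, the fingers measure 123 mm over their backs; the gripper's body (75 mm by 187 mm) begins 45 mm behind the grasp point.
Start: joints at [-1.318, 0.264, 1.604, -0, 1.274, -0.037], TCP at [0.193, -0.647, 0.261] pointing down, gripper open.
Joint ranges: [-2.63, 2.63], [-0.94, 2.18], [0.31, 2.57], [-1.31, 4.45], [0, 2.66], [-2.55, 2.55]. Speed limits (rad/s): [2.57, 2.57, 3.14, 3.14, 3.14, 3.14].

INTERFACE

Orientations are given as a unit quaternion [x, y, z, w].
In Python, from plant import monitor, optics, manip gives the robot as it stands.
- The arm moves only by the tool apply_moves, never from a script. Its argument "plan" is a list of rows, each an object of numbers: "x", "y", "z": the shift along the tool's x, y, z in m; "spin": the turn about the tool's z in rad; "hand": the closure in counts, from 0 (fully open) to 255 (shut). In form: [{"x": .., "y": .., "z": .., "spin": .., "hand": ..}, ...]. A call has 1 to 20 rows; each row is the pose to reach, as a shift and turn from the pose commanded when the call began, along the tool's axes at that moment; what a row does not reach only later rows make up. A row lasts 1/8 s, in which the tool goes at most 62.5 mm and 10.7 degrees, less where a joint would pass 70% of its speed; a pose out of reach is approached as far as the arm can. A call with a gripper value outside its range is refused whole. The fingers move at their own pace and stop on an object; "squeeze" is the grip in N (left out, the last holds). Time passes only in rows, so rows that repeat a pose let the fingers close. It gives the time, the measured TCP pose, the force, the opening and the grip force at its end, in the units of the state.
- monitor.get_state(): the state, without advancing time (a new reading comes with each control period).
- optics.camera(name): name is "scene" or "side" or "wrist"; returns a dict with "color" (400x640x3 uint8, blue, green, red), "fx", "fy", "cx", "cy" (pixels), "position" and "attitude" of the camera in the world. Camera axes: x right, y up, looking along -z (the intrinsics and any distortion apply to the point x, -y, -z); pixel columns grow to the right and rows downward; lengths in m; the calibration is good to about 2 mm. A picture is of the moment at which its call begins. There is no depth.
- manip.finish_job(): hands the job in; it is judged then, once.
The state is a dict: "time_s": time; "joint_positions": joint angles; "joint_velocities": joint speeds; "joint_efforts": joint torques, N m; "position": TCP position; "eef_rot": TCP orientation; "wrist_force": force on the tool from outside, world axes, zero at the start; "wrist_torque": the same for the moment, N m; "opening": finger opening in m; "grasp_force": force on a finger pad.
Only numpy, scipy, OpenCV 4.12 (cv2) and the standard library are available. Lean on these libraries where they do the work, as an engineer would, in place of code of your own. Each camera call takes 0.05 s, during which the arm holds its last target. There are 200 camera calls.

## Working session

There is one attempt and no reset: what is moved stays moved. The work goes in short steps, Python scripts to look and compute and a tool call to move; the robot and the scene stay as the last step left them, time stands still between calls to the robot, and variables do not carry over. Pictures are saved under pics/ and viewed, at most 14 in all, crops included, and the job is handed in when it is done.

Besides the shell and the picture viewer there is one more tool, called after "Request:" as name(argument=value, ...), one argument or row to a line, values as JSON. apply_moves: Moves the arm, as the interface text tells. Its arguments: {"type":"object","properties":{"plan":{"type":"array","items":{"type":"object","properties":{"x":{"type":"number"},"y":{"type":"number"},"z":{"type":"number"},"spin":{"type":"number"},"hand":{"type":"number"}}}},"squeeze":{"type":"number"}},"required":["plan"]}

```bash
ls; mkdir -p pics; cat > h.py <<'E'
import numpy as np, cv2
from scipy.spatial.transform import Rotation as R
from plant import monitor, optics, manip
def cam(n,save=None):
    c=optics.camera(n)
    if save: cv2.imwrite('pics/'+save+'.png',c['color'])
    return c
def att(c):
    a=np.array(c['attitude'],float)
    return a if a.shape==(3,3) else R.from_quat(a).as_matrix()
def ray(c,u,v):
    d=np.array([(u-c['cx'])/c['fx'],-(v-c['cy'])/c['fy'],-1.])
    return att(c)@d
def px2w(c,u,v,z):
    d=ray(c,u,v);p=np.array(c['position']);return p+d*(z-p[2])/d[2]
def w2px(c,P):
    q=att(c).T@(np.array(P)-np.array(c['position']))
    return c['cx']+c['fx']*q[0]/-q[2], c['cy']-c['fy']*q[1]/-q[2]
E
python3 - <<'E'
from h import *
for n in ['scene','side','wrist']:
    c=cam(n,n+'0'); print({k:np.round(v,4).tolist() if not isinstance(v,(int,float)) else v for k,v in c.items() if k!='color'})
print(monitor.get_state())
E
```

```text
pics
{'fx': 409.5485144028308, 'fy': 409.5485144028308, 'cx': 323.0498350929633, 'cy': 204.804511547076, 'position': [1.0056, -0.9094, 1.1404], 'attitude': [0.3629, 0.0881, 0.2421, 0.8955]}
{'fx': 518.8350870747169, 'fy': 518.8350870747169, 'cx': 316.5964379836873, 'cy': 197.09197564019738, 'position': [0.4946, 1.0802, 1.088], 'attitude': [-0.0163, 0.4281, 0.9036, -0.0077]}
{'fx': 327.15481981536124, 'fy': 327.15481981536124, 'cx': 320.078317798399, 'cy': 202.07140290593108, 'position': [0.2639, -0.6253, 0.3825], 'attitude': [-0.1175, 0.0886, -0.591, 0.7931]}
{'time_s': 0.15, 'joint_positions': array([-1.31793930e+00,  2.64579508e-01,  1.60503897e+00, -1.89772618e-05,
        1.27372085e+00, -3.69128663e-02]), 'joint_velocities': array([ 0.00073487, -0.00334108, -0.00529471,  0.00057069,  0.00028692,
        0.00142774]), 'joint_efforts': array([ 3.40848865e-04, -5.02844131e+01, -3.57470655e+01,  7.28498097e-02,
        2.49837624e-02, -9.77142190e-05]), 'position': array([ 0.19272547, -0.64636904,  0.25968592]), 'eef_rot': array([ 9.89521744e-01,  1.44381281e-01, -1.03130582e-04, -8.67273200e-04]), 'wrist_force': array([-0.13010001, -0.82623128,  0.34046806]), 'wrist_torque': array([-0.01567057, -0.01817638,  0.01720134]), 'grasp_force': 0.0, 'opening': 0.08812571625565371}
```

View pics/scene0.png

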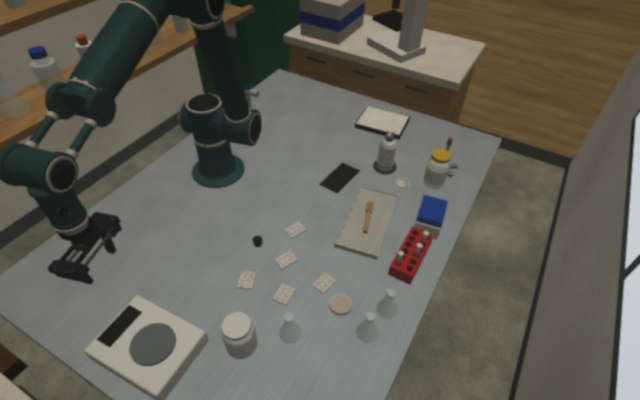

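View pics/side0.png

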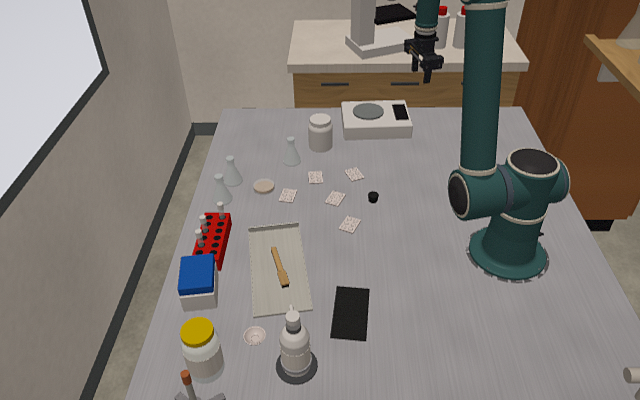

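The scene and side views show 5 plates (side px (315,177), (355,174), (288,196), (335,198), (350,225)), the brush at (280,267), the mat at (350,313) and the cap at (292,315). The tray's end stop is its far (-y) end, at (273,226).

```bash
python3 - <<'E'
from h import *
c=cam('side')
im=c['color'][155:355,170:410]; cv2.imwrite('pics/side_z.png',cv2.resize(im,None,fx=3,fy=3,interpolation=cv2.INTER_CUBIC))
def p(n,u,v,z): print(n,np.round(px2w(c,u,v,z)[:3],3))
for uv in [(249,231),(298,229),(311,307),(255,316)]: p('tray',*uv,.007)
for uv in [(339,287),(369,289),(366,339),(331,335)]: p('mat',*uv,.003)
for uv in [(315,177),(355,174),(288,196),(335,198),(350,225)]: p('plate',*uv,.007)
p('brush head',284,283,.02);p('brush tail',274,249,.02);p('cap',292,315,.19)
p('stopper',373,197,.014);p('petri',263,186,.016);p('dish',255,337,.01)
E
```

```text
tray [ 0.759 -0.077  0.007]
tray [ 0.609 -0.086  0.007]
tray [0.558 0.213 0.007]
tray [0.702 0.244 0.007]
mat [0.485 0.141 0.003]
mat [0.404 0.148 0.003]
mat [0.419 0.308 0.003]
mat [0.505 0.297 0.003]
plate [ 0.565 -0.35   0.007]
plate [ 0.426 -0.367  0.007]
plate [ 0.651 -0.246  0.007]
plate [ 0.496 -0.236  0.007]
plate [ 0.449 -0.105  0.007]
brush head [0.634 0.143 0.02 ]
brush tail [0.673 0.013 0.02 ]
cap [0.587 0.382 0.19 ]
stopper [ 0.372 -0.232  0.014]
petri [ 0.738 -0.288  0.016]
dish [0.693 0.31  0.01 ]
```

View pics/side_z.png

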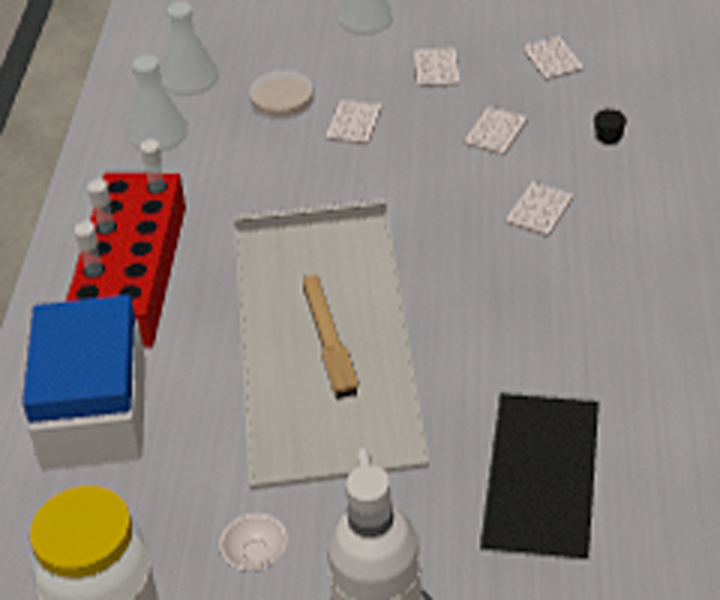

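```bash
cat >> h.py <<'E'
def rect(c,x0,x1,y0,y1,z,s=1000):
    """rectified top view: col=(x-x0)*s, row=(y-y0)*s"""
    w,h=int((x1-x0)*s),int((y1-y0)*s)
    src=np.float32([w2px(c,(x,y,z)) for x,y in [(x0,y0),(x1,y0),(x1,y1),(x0,y1)]])
    H=cv2.getPerspectiveTransform(src,np.float32([(0,0),(w,0),(w,h),(0,h)]))
    return cv2.warpPerspective(c['color'],H,(w,h))
def plates(c,x0=.35,x1=.8,y0=-.45,y1=-.02,z=.007,thr=8,k=9):
    im=rect(c,x0,x1,y0,y1,z).astype(int)
    m=((im[...,2]-im[...,0])>thr).astype(np.uint8)*255
    m=cv2.morphologyEx(m,cv2.MORPH_CLOSE,np.ones((k,k),np.uint8));m=cv2.morphologyEx(m,cv2.MORPH_OPEN,np.ones((5,5),np.uint8))
    out=[]
    for q in cv2.findContours(m,cv2.RETR_EXTERNAL,cv2.CHAIN_APPROX_NONE)[0]:
        if cv2.contourArea(q)<800: continue
        (a,b),(w,h),t=cv2.minAreaRect(q)
        if w<h: w,h,t=h,w,t+90
        t=(t+90)%180-90
        out.append((round(x0+a/1000,4),round(y0+b/1000,4),round(w),round(h),round(t,1),int(cv2.contourArea(q))))
    return out,m,im
E
python3 - <<'E'
from h import *
c=cam('side')
for o in plates(c)[0]: print(o)
c2=cam('scene'); print('scene')
for o in plates(c2)[0]: print(o)
for n,u,v,z in [('nearL',253.3,316.7,.005),('nearR',312.3,310,.005),('stopL',248.3,226.7,.022),('stopR',298.3,223,.022)]: print(n,px2w(c,u,v,z).round(4))
E
```

```text
(0.6799, -0.0599, 159, 105, 9.5, 14160)
(0.4511, -0.1089, 75, 53, 65.8, 3642)
(0.496, -0.2364, 76, 53, 66.6, 3715)
(0.6533, -0.2509, 77, 53, 80.0, 3697)
(0.7381, -0.3013, 87, 71, -81.3, 4867)
(0.5646, -0.3509, 77, 51, -84.6, 3677)
(0.4306, -0.3678, 76, 54, -67.0, 3763)
scene
(0.68, -0.0605, 164, 79, 0.0, 10730)
(0.4544, -0.1144, 68, 54, 65.2, 3415)
(0.4996, -0.2416, 68, 53, 67.5, 3301)
(0.6565, -0.2565, 68, 52, 80.0, 3271)
(0.7398, -0.2987, 73, 71, -45.0, 4059)
(0.5682, -0.357, 67, 51, -83.9, 3248)
(0.4341, -0.3745, 69, 51, -66.8, 3271)
nearL [0.7063 0.2445 0.005 ]
nearR [0.5546 0.2215 0.005 ]
stopL [ 0.7597 -0.0797  0.022 ]
stopR [ 0.608  -0.0969  0.022 ]
```

```bash
cat >> h.py <<'E'
def yaw():
    m=R.from_quat(monitor.get_state()['eef_rot']).as_matrix(); return np.degrees(np.arctan2(m[1,0],m[0,0]))
def go(x,y,z,psi,lbl=''):
    s=monitor.get_state(); m=R.from_quat(s['eef_rot']).as_matrix()
    d=m.T@(np.array([x,y,z])-s['position']); y0=yaw()
    sp=np.radians((y0-psi+180)%360-180)
    print(lbl,'t=%.1f'%s['time_s'],'shift',d.round(4),'spin %.3f'%sp,'now',s['position'].round(4),'yaw %.1f'%y0)
def brush(c,z=.021,box=(.35,.8,-.05,.4)):
    im=rect(c,*box,z).astype(int); m=((im[...,2]-im[...,0])>50).astype(np.uint8)
    q=max(cv2.findContours(m,cv2.RETR_EXTERNAL,cv2.CHAIN_APPROX_NONE)[0],key=cv2.contourArea)
    (a,b),(w,h),t=cv2.minAreaRect(q); 
    if w<h:w,h,t=h,w,t+90
    return round(box[0]+a/1000,4),round(box[2]+b/1000,4),w,h,t
E
python3 - <<'E'
from h import *
c=cam('side');print(brush(c));print(brush(cam('scene')))
for n,u,v,z in [('flask',291,163,.0),('rackR',231,215,.03),('rackR2',222,265,.03),('tube',201,232,.09),('box',216,265,.08),('jarpot',320,149,0)]: print(n,px2w(c,u,v,z).round(3))
go(.65,.06,.16,99,'above')
E
```

```text
(0.6538, 0.0766, 151.15684509277344, 23.400854110717773, 108.4349479675293)
(0.6573, 0.0701, 143.56741333007812, 18.341211318969727, 108.4349479675293)
flask [ 0.654 -0.443  0.   ]
rackR [ 0.819 -0.125  0.03 ]
rackR2 [0.811 0.087 0.03 ]
tube [0.874 0.017 0.09 ]
box [0.812 0.134 0.08 ]
jarpot [ 0.552 -0.533  0.   ]
above t=0.4 shift [ 0.6401 -0.5466  0.1007] spin -1.438 now [ 0.1928 -0.6468  0.2605] yaw 16.6
```

Request:
apply_moves(
  plan=[
    {"x": 0.06, "y": -0.05, "z": 0, "spin": -0.15},
    {"x": 0.1, "y": -0.09, "z": 0, "spin": -0.3},
    {"x": 0.14, "y": -0.13, "z": 0, "spin": -0.45},
    {"x": 0.18, "y": -0.165, "z": 0, "spin": -0.6},
    {"x": 0.22, "y": -0.2, "z": 0, "spin": -0.75},
    {"x": 0.26, "y": -0.235, "z": 0.01, "spin": -0.9},
    {"x": 0.3, "y": -0.265, "z": 0.02, "spin": -1.05},
    {"x": 0.34, "y": -0.3, "z": 0.03, "spin": -1.2},
    {"x": 0.38, "y": -0.33, "z": 0.04, "spin": -1.35},
    {"x": 0.42, "y": -0.365, "z": 0.05, "spin": -1.44},
    {"x": 0.46, "y": -0.4, "z": 0.06, "spin": -1.54},
    {"x": 0.5, "y": -0.435, "z": 0.07, "spin": -1.57},
    {"x": 0.54, "y": -0.47, "z": 0.08, "spin": -1.57},
    {"x": 0.58, "y": -0.505, "z": 0.09, "spin": -1.57},
    {"x": 0.62, "y": -0.535, "z": 0.1, "spin": -1.57},
    {"x": 0.64, "y": -0.55, "z": 0.1, "spin": -1.57},
    {"x": 0.64, "y": -0.55, "z": 0.1, "spin": -1.57},
    {"x": 0.64, "y": -0.55, "z": 0.1, "spin": -1.57},
  ],
)

```text
invalid input
```

```bash
python3 - <<'E'
from h import *
c=cam('wrist','w1');print(brush(c)); go(.652,.085,.029,108,'grip')
print(plates(cam('side'))[0])
E
```

```text
Traceback (most recent call last):
  File "h.py", line 46, in brush
    q=max(cv2.findContours(m,cv2.RETR_EXTERNAL,cv2.CHAIN_APPROX_NONE)[0],key=cv2.contourArea)
ValueError: max() iterable argument is empty
```

View pics/w1.png

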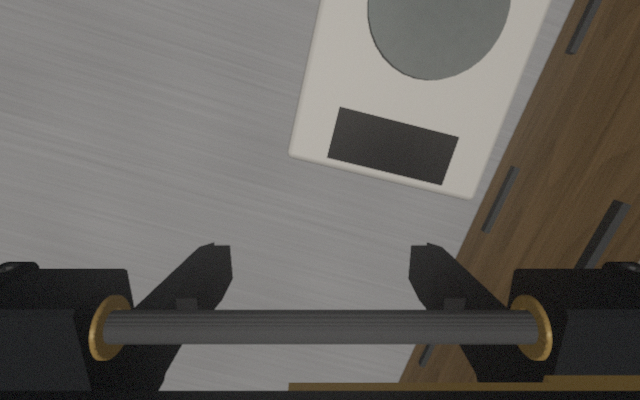

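The wrist picture shows the balance, with the fingertips at px (220,260) and (420,260), so the arm has not moved because the call was refused. I'll retry with every field given.

Request:
apply_moves(
  plan=[
    {"x": 0.06, "y": -0.05, "z": 0, "spin": -0.15, "hand": 0},
    {"x": 0.1, "y": -0.09, "z": 0, "spin": -0.3, "hand": 0},
    {"x": 0.14, "y": -0.13, "z": 0, "spin": -0.45, "hand": 0},
    {"x": 0.18, "y": -0.165, "z": 0, "spin": -0.6, "hand": 0},
    {"x": 0.22, "y": -0.2, "z": 0, "spin": -0.75, "hand": 0},
    {"x": 0.26, "y": -0.235, "z": 0.01, "spin": -0.9, "hand": 0},
    {"x": 0.3, "y": -0.265, "z": 0.02, "spin": -1.05, "hand": 0},
    {"x": 0.34, "y": -0.3, "z": 0.03, "spin": -1.2, "hand": 0},
    {"x": 0.38, "y": -0.33, "z": 0.04, "spin": -1.35, "hand": 0},
    {"x": 0.42, "y": -0.365, "z": 0.05, "spin": -1.44, "hand": 0},
    {"x": 0.46, "y": -0.4, "z": 0.06, "spin": -1.54, "hand": 0},
    {"x": 0.5, "y": -0.435, "z": 0.07, "spin": -1.57, "hand": 0},
    {"x": 0.54, "y": -0.47, "z": 0.08, "spin": -1.57, "hand": 0},
    {"x": 0.58, "y": -0.505, "z": 0.09, "spin": -1.57, "hand": 0},
    {"x": 0.62, "y": -0.535, "z": 0.1, "spin": -1.57, "hand": 0},
    {"x": 0.64, "y": -0.55, "z": 0.1, "spin": -1.57, "hand": 0},
    {"x": 0.64, "y": -0.55, "z": 0.1, "spin": -1.57, "hand": 0},
    {"x": 0.64, "y": -0.55, "z": 0.1, "spin": -1.57, "hand": 0},
  ],
  squeeze=15,
)

```text
time_s: 2.7
position: [0.6486, 0.0621, 0.161]
eef_rot: [0.598, 0.801, -0.0, 0.0]
wrist_force: [-0.7, -0.2, 0.4]
opening: 0.0881
grasp_force: 0.0
```

```bash
python3 - <<'E'
from h import *
c=cam('wrist','w2');print(brush(c)); go(.652,.085,.029,108,'grip')
print(plates(cam('side'))[0])
E
```

```text
(0.6612, 0.0479, 95.1845703125, 11.067972183227539, 108.43494606018066)
grip t=2.8 shift [0.0213 0.01   0.1321] spin -0.026 now [0.6485 0.0618 0.1611] yaw 106.5
[(0.6799, -0.0603, 159, 104, 8.9, 12686), (0.4509, -0.1092, 75, 53, 65.3, 3637), (0.715, -0.1644, 91, 23, 17.9, 1085), (0.4964, -0.2357, 77, 53, 67.1, 3721), (0.7128, -0.3088, 123, 96, 6.6, 4132), (0.5644, -0.351, 77, 51, -84.3, 3667), (0.4301, -0.3674, 77, 55, -66.4, 3756)]
```

View pics/w2.png

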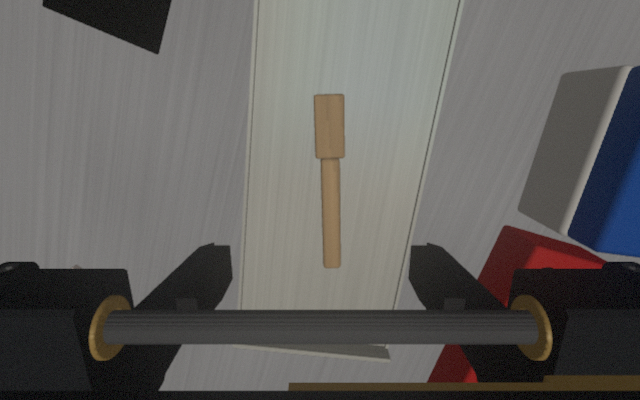

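The wrist view shows the brush straight below: head end px (329,95), head/handle junction (330,158), tail (332,267).

```bash
python3 - <<'E'
from h import *
c=cam('wrist')
for u,v in [(329,95),(330,158),(332,267)]: print(px2w(c,u,v,.021).round(4))
for n,u,v,z in [('L',253,60,.007),('L2',243,300,.007),('R',457,20,.007),('R2',403,280,.007),('stop',238,346,.022),('stop2',388,348,.022)]: print(n,px2w(c,u,v,z).round(4))
h=px2w(c,330,158,.021); t=px2w(c,332,267,.021); d=(h-t)/np.linalg.norm(h-t); a=np.degrees(np.arctan2(d[1],d[0])); g=h-d*.013
print(a,np.linalg.norm(h-t)); go(g[0],g[1],.03,a)
E
```

```text
[0.6311 0.1407 0.021 ]
[0.646  0.0946 0.021 ]
[0.6764 0.0014 0.021 ]
L [0.5669 0.1491 0.007 ]
L2 [ 0.6064 -0.0644  0.007 ]
R [0.7086 0.2202 0.007 ]
R2 [7.481e-01 4.000e-04 7.000e-03]
stop [ 0.6139 -0.1052  0.022 ]
stop2 [ 0.7539 -0.0663  0.022 ]
108.03004057244213 0.09802648113682129
 t=2.9 shift [0.0193 0.0072 0.1311] spin -0.027 now [0.6486 0.0618 0.1611] yaw 106.5
```

Request:
apply_moves(
  plan=[
    {"x": 0.019, "y": 0.007, "z": 0.05, "spin": -0.03, "hand": 0},
    {"x": 0.019, "y": 0.007, "z": 0.09, "spin": -0.03, "hand": 0},
    {"x": 0.019, "y": 0.007, "z": 0.12, "spin": -0.03, "hand": 0},
    {"x": 0.019, "y": 0.007, "z": 0.131, "spin": -0.03, "hand": 0},
    {"x": 0.019, "y": 0.007, "z": 0.131, "spin": -0.03, "hand": 0},
    {"x": 0.019, "y": 0.007, "z": 0.131, "spin": -0.03, "hand": 255},
    {"x": 0.019, "y": 0.007, "z": 0.131, "spin": -0.03, "hand": 255},
    {"x": 0.019, "y": 0.007, "z": 0.131, "spin": -0.03, "hand": 255},
    {"x": 0.019, "y": 0.007, "z": 0.131, "spin": -0.03, "hand": 255},
    {"x": 0.019, "y": 0.007, "z": 0.131, "spin": -0.03, "hand": 255},
    {"x": 0.019, "y": 0.007, "z": 0.131, "spin": -0.03, "hand": 255},
    {"x": 0.019, "y": 0.007, "z": 0.121, "spin": -0.03, "hand": 255},
    {"x": 0.019, "y": 0.007, "z": 0.091, "spin": -0.03, "hand": 255},
    {"x": 0.019, "y": 0.007, "z": 0.061, "spin": -0.03, "hand": 255},
    {"x": 0.019, "y": 0.007, "z": 0.061, "spin": -0.03, "hand": 255},
  ],
  squeeze=30,
)

```text
time_s: 4.72
position: [0.653, 0.0836, 0.1036]
eef_rot: [0.586, 0.81, 0.002, 0.003]
wrist_force: [0.4, -0.8, 0.3]
opening: 0.0006
grasp_force: 0.0
```

```bash
python3 - <<'E'
from h import *
s=monitor.get_state();print(s['opening'],s['grasp_force'],s['wrist_force'])
# mat from a side view, sub-check with scene
c=cam('scene')
for n,c in (('scene',c),('side',cam('side'))):
    im=rect(c,.35,.56,.1,.36,.003); m=(im.max(2)<60).astype(np.uint8)
    q=max(cv2.findContours(m,cv2.RETR_EXTERNAL,cv2.CHAIN_APPROX_NONE)[0],key=cv2.contourArea)
    r=cv2.minAreaRect(q);print(n,.35+r[0][0]/1000,.1+r[0][1]/1000,r[1:])
go(.453,.231,.1,95,'overmat')
E
```

```text
0.0006303903627141883 0.0 [ 0.39290369 -0.79560919  0.28594205]
scene 0.4891405334472656 0.24131556701660156 ((209.61456298828125, 141.06198120117188), 84.42780303955078)
side 0.4558614044189453 0.2251138687133789 ((167.56427001953125, 88.25979614257812), 84.2894058227539)
overmat t=4.8 shift [ 2.021e-01 -1.411e-01 -2.000e-04] spin 0.232 now [0.6504 0.0833 0.0999] yaw 108.3
```

```bash
python3 - <<'E'
from h import *
c=cam('wrist','w3'); print(monitor.get_state()['position'])
E
```

```text
[0.64959611 0.08321839 0.09883603]
```

View pics/w3.png

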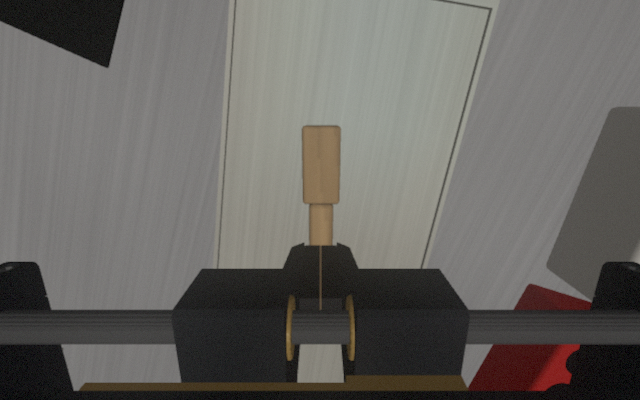

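The fingers are shut above the brush, whose head is at px (321,125) and hasn't moved. The lift began before they had closed, so I'll open, go down and wait longer.

Request:
apply_moves(
  plan=[
    {"x": 0.0, "y": 0.0, "z": 0.0, "spin": 0, "hand": 0},
    {"x": 0.0, "y": 0.0, "z": 0.0, "spin": 0, "hand": 0},
    {"x": 0.0, "y": 0.0, "z": 0.0, "spin": 0, "hand": 0},
    {"x": 0.0, "y": 0.0, "z": 0.0, "spin": 0, "hand": 0},
    {"x": 0.0, "y": 0.0, "z": 0.0, "spin": 0, "hand": 0},
    {"x": 0.0, "y": 0.0, "z": 0.0, "spin": 0, "hand": 0},
    {"x": 0.0, "y": 0.0, "z": 0.0, "spin": 0, "hand": 0},
    {"x": 0.0, "y": 0.0, "z": 0.03, "spin": 0, "hand": 0},
    {"x": 0.0, "y": 0.0, "z": 0.06, "spin": 0, "hand": 0},
    {"x": 0.0, "y": 0.0, "z": 0.07, "spin": 0, "hand": 0},
    {"x": 0.0, "y": 0.0, "z": 0.07, "spin": 0, "hand": 0},
    {"x": 0.0, "y": 0.0, "z": 0.07, "spin": 0, "hand": 0},
  ],
)

```text
time_s: 6.38
position: [0.6515, 0.0834, 0.0311]
eef_rot: [0.586, 0.81, 0.001, 0.001]
wrist_force: [0.7, -0.6, 0.1]
opening: 0.0882
grasp_force: 0.0
```

Request:
apply_moves(
  plan=[
    {"x": 0, "y": 0, "z": 0, "spin": 0, "hand": 255},
    {"x": 0, "y": 0, "z": 0, "spin": 0, "hand": 255},
    {"x": 0, "y": 0, "z": 0, "spin": 0, "hand": 255},
    {"x": 0, "y": 0, "z": 0, "spin": 0, "hand": 255},
    {"x": 0, "y": 0, "z": 0, "spin": 0, "hand": 255},
    {"x": 0, "y": 0, "z": 0, "spin": 0, "hand": 255},
    {"x": 0, "y": 0, "z": 0, "spin": 0, "hand": 255},
    {"x": 0, "y": 0, "z": 0, "spin": 0, "hand": 255},
    {"x": 0, "y": 0, "z": 0, "spin": 0, "hand": 255},
  ],
)

```text
time_s: 7.5
position: [0.6503, 0.0833, 0.0297]
eef_rot: [0.586, 0.81, -0.0, -0.0]
wrist_force: [0.4, 0.9, 0.6]
opening: 0.0155
grasp_force: 30.0
```

Request:
apply_moves(
  plan=[
    {"x": 0, "y": 0, "z": -0.03, "spin": 0, "hand": 255},
    {"x": 0, "y": 0, "z": -0.06, "spin": 0, "hand": 255},
    {"x": 0.03, "y": -0.02, "z": -0.06, "spin": 0, "hand": 255},
    {"x": 0.06, "y": -0.04, "z": -0.06, "spin": 0.05, "hand": 255},
    {"x": 0.09, "y": -0.06, "z": -0.06, "spin": 0.1, "hand": 255},
    {"x": 0.12, "y": -0.08, "z": -0.06, "spin": 0.15, "hand": 255},
    {"x": 0.15, "y": -0.1, "z": -0.06, "spin": 0.2, "hand": 255},
    {"x": 0.18, "y": -0.12, "z": -0.06, "spin": 0.23, "hand": 255},
    {"x": 0.203, "y": -0.14, "z": -0.06, "spin": 0.23, "hand": 255},
    {"x": 0.205, "y": -0.14, "z": -0.06, "spin": 0.23, "hand": 255},
    {"x": 0.205, "y": -0.14, "z": -0.06, "spin": 0.23, "hand": 255},
    {"x": 0.205, "y": -0.14, "z": -0.06, "spin": 0.23, "hand": 255},
  ],
)

```text
time_s: 9.0
position: [0.4542, 0.2338, 0.09]
eef_rot: [0.675, 0.738, 0.0, 0.0]
wrist_force: [0.4, -0.7, -0.7]
opening: 0.0157
grasp_force: 30.0
```

```bash
python3 - <<'E'
from h import *
cam('side','s2'); go(.455,.235,.031,95)
s=monitor.get_state();print(s['opening'],s['grasp_force'])
E
```

```text
t=9.1 shift [0.0012 0.001  0.0589] spin 0.001 now [0.4541 0.2337 0.0899] yaw 95.0
0.015811725407168017 29.998922646045685
```

Request:
apply_moves(
  plan=[
    {"x": 0, "y": 0, "z": 0.03, "spin": 0, "hand": 255},
    {"x": 0, "y": 0, "z": 0.05, "spin": 0, "hand": 255},
    {"x": 0, "y": 0, "z": 0.059, "spin": 0, "hand": 255},
    {"x": 0, "y": 0, "z": 0.059, "spin": 0, "hand": 255},
    {"x": 0, "y": 0, "z": 0.059, "spin": 0, "hand": 255},
    {"x": 0, "y": 0, "z": 0.059, "spin": 0, "hand": 0},
    {"x": 0, "y": 0, "z": 0.059, "spin": 0, "hand": 0},
    {"x": 0, "y": 0, "z": 0.059, "spin": 0, "hand": 0},
    {"x": 0, "y": 0, "z": 0.059, "spin": 0, "hand": 0},
    {"x": 0, "y": 0, "z": 0.059, "spin": 0, "hand": 0},
    {"x": 0, "y": 0, "z": 0.059, "spin": 0, "hand": 0},
    {"x": 0, "y": 0, "z": 0.059, "spin": 0, "hand": 0},
    {"x": 0, "y": 0, "z": 0.03, "spin": 0, "hand": 0},
    {"x": 0, "y": 0, "z": -0.01, "spin": 0, "hand": 0},
    {"x": 0, "y": 0, "z": -0.05, "spin": 0, "hand": 0},
    {"x": 0, "y": 0, "z": -0.05, "spin": 0, "hand": 0},
  ],
)

```text
time_s: 11.05
position: [0.4558, 0.2353, 0.1436]
eef_rot: [0.675, 0.738, 0.004, 0.002]
wrist_force: [0.1, -0.1, -0.6]
opening: 0.0881
grasp_force: 0.0
```

```bash
python3 - <<'E'
from h import *
c=cam('side'); print(brush(c)); c2=cam('scene'); print(brush(c2))
print(plates(c2)[0]); go(.455,-.17,.16,65); go(.675,-.02,.16,100)
E
```

```text
(0.4543, 0.2269, 150.97669982910156, 24.000146865844727, 94.76364183425903)
(0.4583, 0.2199, 140.2398681640625, 16.568038940429688, 95.19442939758301)
[(0.68, -0.0605, 164, 79, 0.0, 10725), (0.4547, -0.1143, 69, 54, 65.6, 3413), (0.4995, -0.2417, 68, 53, 67.8, 3310), (0.6565, -0.2564, 68, 51, 80.3, 3278), (0.7405, -0.299, 72, 71, -90.0, 4031), (0.5681, -0.3571, 68, 51, -84.3, 3236), (0.434, -0.3743, 69, 52, -67.5, 3281)]
 t=11.2 shift [-0.4026 -0.034  -0.0203] spin 0.525 now [0.4531 0.234  0.1397] yaw 95.1
 t=11.2 shift [-0.2728  0.1985 -0.0202] spin -0.086 now [0.4531 0.234  0.1397] yaw 95.1
```

Request:
apply_moves(
  plan=[
    {"x": -0.04, "y": -0.003, "z": -0.02, "spin": 0.05, "hand": 0},
    {"x": -0.09, "y": -0.007, "z": -0.02, "spin": 0.11, "hand": 0},
    {"x": -0.14, "y": -0.012, "z": -0.02, "spin": 0.18, "hand": 0},
    {"x": -0.19, "y": -0.016, "z": -0.02, "spin": 0.25, "hand": 0},
    {"x": -0.24, "y": -0.02, "z": -0.02, "spin": 0.32, "hand": 0},
    {"x": -0.29, "y": -0.025, "z": -0.02, "spin": 0.4, "hand": 0},
    {"x": -0.34, "y": -0.03, "z": -0.02, "spin": 0.48, "hand": 0},
    {"x": -0.365, "y": -0.032, "z": -0.02, "spin": 0.52, "hand": 0},
    {"x": -0.365, "y": -0.032, "z": -0.02, "spin": 0.52, "hand": 0},
    {"x": -0.365, "y": -0.032, "z": -0.02, "spin": 0.52, "hand": 0},
  ],
)

```text
time_s: 12.4
position: [0.4526, -0.1315, 0.1582]
eef_rot: [0.842, 0.54, -0.001, -0.001]
wrist_force: [0.9, 0.6, 0.1]
opening: 0.088
grasp_force: 0.0
```

```bash
python3 - <<'E'
from h import *
c=cam('wrist','w4')
for o in plates(c,.35,.6,-.25,.0)[0]:print(o)
E
```

```text
(0.4509, -0.1145, 65, 48, 64.8, 2960)
(0.4871, -0.2294, 53, 24, 68.2, 1004)
```

View pics/w4.png

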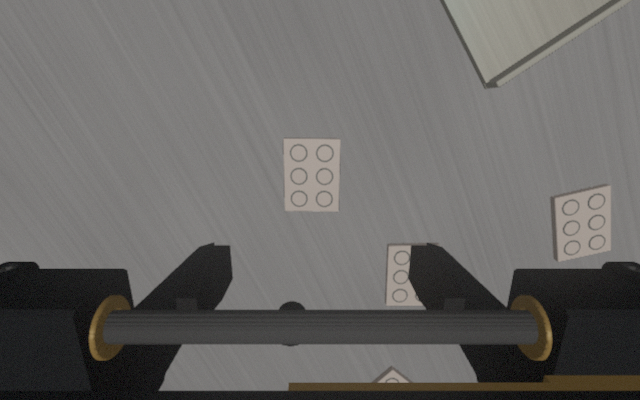

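The plate sits at px (312,175) and measures 65x48 mm, as it should. I'll compute the grasp.

```bash
python3 - <<'E'
from h import *
go(.4509,-.1145,.0235,64.8)
E
```

```text
t=12.4 shift [ 0.0144 -0.0085  0.1351] spin 0.010 now [ 0.4529 -0.1313  0.1585] yaw 65.4
```

Request:
apply_moves(
  plan=[
    {"x": 0.014, "y": -0.008, "z": 0.05, "spin": 0.01, "hand": 0},
    {"x": 0.014, "y": -0.008, "z": 0.09, "spin": 0.01, "hand": 0},
    {"x": 0.014, "y": -0.008, "z": 0.12, "spin": 0.01, "hand": 0},
    {"x": 0.014, "y": -0.008, "z": 0.132, "spin": 0.01, "hand": 0},
    {"x": 0.014, "y": -0.008, "z": 0.135, "spin": 0.01, "hand": 0},
    {"x": 0.014, "y": -0.008, "z": 0.135, "spin": 0.01, "hand": 0},
    {"x": 0.014, "y": -0.008, "z": 0.135, "spin": 0.01, "hand": 0},
    {"x": 0.014, "y": -0.008, "z": 0.135, "spin": 0.01, "hand": 255},
    {"x": 0.014, "y": -0.008, "z": 0.135, "spin": 0.01, "hand": 255},
    {"x": 0.014, "y": -0.008, "z": 0.135, "spin": 0.01, "hand": 255},
    {"x": 0.014, "y": -0.008, "z": 0.135, "spin": 0.01, "hand": 255},
    {"x": 0.014, "y": -0.008, "z": 0.135, "spin": 0.01, "hand": 255},
    {"x": 0.014, "y": -0.008, "z": 0.135, "spin": 0.01, "hand": 255},
    {"x": 0.014, "y": -0.008, "z": 0.135, "spin": 0.01, "hand": 255},
    {"x": 0.014, "y": -0.008, "z": 0.135, "spin": 0.01, "hand": 255},
    {"x": 0.014, "y": -0.008, "z": 0.11, "spin": 0.01, "hand": 255},
    {"x": 0.014, "y": -0.008, "z": 0.07, "spin": 0.01, "hand": 255},
    {"x": 0.014, "y": -0.008, "z": 0.05, "spin": 0.01, "hand": 255},
    {"x": 0.014, "y": -0.008, "z": 0.05, "spin": 0.01, "hand": 255},
  ],
  squeeze=15,
)

```text
time_s: 14.82
position: [0.4538, -0.1167, 0.1114]
eef_rot: [0.845, 0.535, 0.001, 0.002]
wrist_force: [-0.1, -0.2, -0.5]
opening: 0.0476
grasp_force: 15.0
```

```bash
python3 - <<'E'
from h import *
cam('side','s3')
u=np.array([-.174,.985]);c0=np.array([.6585,.07])
go(.686,-.055,.11,100)
E
```

```text
t=14.9 shift [0.1551 0.1848 0.0003] spin -0.616 now [ 0.4527 -0.1164  0.11  ] yaw 64.7
```

Request:
apply_moves(
  plan=[
    {"x": 0.02, "y": 0.024, "z": -0.02, "spin": -0.07, "hand": 255},
    {"x": 0.045, "y": 0.054, "z": -0.04, "spin": -0.16, "hand": 255},
    {"x": 0.07, "y": 0.084, "z": -0.04, "spin": -0.26, "hand": 255},
    {"x": 0.095, "y": 0.114, "z": -0.04, "spin": -0.36, "hand": 255},
    {"x": 0.12, "y": 0.144, "z": -0.04, "spin": -0.46, "hand": 255},
    {"x": 0.14, "y": 0.17, "z": -0.04, "spin": -0.56, "hand": 255},
    {"x": 0.155, "y": 0.185, "z": -0.04, "spin": -0.616, "hand": 255},
    {"x": 0.155, "y": 0.185, "z": -0.04, "spin": -0.616, "hand": 255},
    {"x": 0.155, "y": 0.185, "z": -0.04, "spin": -0.616, "hand": 255},
    {"x": 0.155, "y": 0.185, "z": -0.04, "spin": -0.616, "hand": 255},
  ],
)

```text
time_s: 16.12
position: [0.6845, -0.0554, 0.149]
eef_rot: [0.643, 0.766, -0.0, -0.001]
wrist_force: [0.3, -0.4, -0.4]
opening: 0.0475
grasp_force: 15.0
```

```bash
python3 - <<'E'
from h import *
c=cam('wrist','w5'); print(monitor.get_state()['position'],yaw())
E
```

```text
[ 0.68472115 -0.05542134  0.14936216] 99.97782979419722
```

View pics/w5.png

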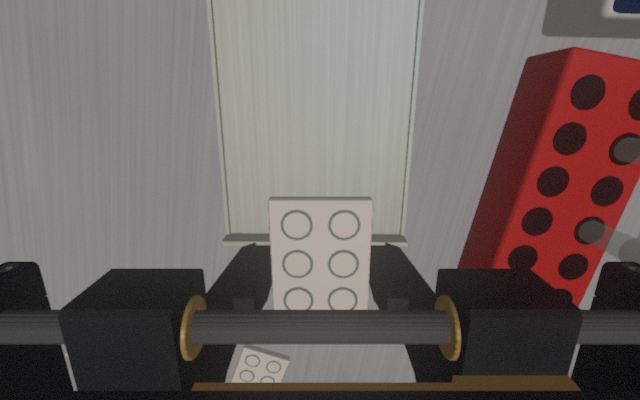

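The held plate is centred at px (320,255). The tray's end stop runs from (225,238) to (406,238), with its lips at u=226 and 403.

```bash
python3 - <<'E'
from h import *
c=cam('wrist')
g=lambda u,v,z:px2w(c,u,v,z).round(4)
for n,u,v,z in [('Ltop',211,2,.007),('Lbot',226,232,.007),('Rtop',420,2,.007),('Rbot',403,232,.007),('in L bottom',232,235,.003),('in R bottom',400,235,.003),('in L top',226,238,.022),('R top',406,238,.022)]: print(n,g(u,v,z))
im=c['color'].astype(int)
print(im[226:252,250].tolist()); print(im[226:252,395].tolist())
# held plate: top at z~?
for z in (.13,.132):print(g(270,197,z),g(371,197,z))
E
```

```text
Ltop [0.5818 0.0726 0.007 ]
Lbot [ 0.6084 -0.1023  0.007 ]
Rtop [0.729  0.0984 0.007 ]
Rbot [ 0.7605 -0.0755  0.007 ]
in L bottom [ 0.613  -0.1061  0.003 ]
in R bottom [ 0.7599 -0.0802  0.003 ]
in L top [ 0.6124 -0.1008  0.022 ]
R top [ 0.7592 -0.075   0.022 ]
[[142, 151, 155], [146, 154, 158], [142, 151, 155], [143, 155, 156], [144, 155, 156], [144, 154, 157], [133, 141, 144], [105, 112, 116], [88, 97, 98], [87, 94, 95], [88, 93, 95], [90, 96, 98], [92, 97, 98], [88, 94, 97], [97, 103, 106], [121, 130, 132], [140, 148, 151], [121, 129, 131], [78, 81, 85], [51, 57, 58], [49, 55, 55], [53, 55, 54], [49, 51, 51], [48, 51, 53], [52, 52, 54], [51, 55, 55]]
[[139, 149, 151], [140, 148, 151], [142, 151, 153], [140, 150, 152], [141, 150, 152], [141, 151, 152], [140, 150, 153], [125, 135, 137], [94, 101, 103], [88, 94, 97], [87, 93, 97], [91, 97, 98], [87, 93, 95], [89, 96, 98], [91, 96, 99], [102, 110, 113], [135, 144, 145], [152, 160, 160], [147, 156, 157], [120, 126, 127], [58, 61, 64], [50, 51, 55], [49, 53, 52], [48, 50, 52], [54, 54, 56], [47, 50, 51]]
[ 0.6554 -0.0258  0.13  ] [ 0.7004 -0.0179  0.13  ]
[ 0.6556 -0.0252  0.132 ] [ 0.7    -0.0174  0.132 ]
```

```bash
cat >> h.py <<'E'
T0=np.array([.6584,.0666]);U=np.array([-.170,.985]);V=np.array([-.985,-.170])
def tray(xt,z,lbl=''): p=T0+xt*U; go(p[0],p[1],z,99.8,lbl)
def totray(x,y): d=np.array([x,y])-T0; return (d@U).round(4),(d@V).round(4)
E
python3 - <<'E'
from h import *
tray(-.126,.027)
E
```

```text
t=16.2 shift [-0.0012 -0.0054  0.1226] spin 0.003 now [ 0.6849 -0.0554  0.1496] yaw 100.0
```

Request:
apply_moves(
  plan=[
    {"x": -0.001, "y": -0.005, "z": 0.04, "spin": 0, "hand": 255},
    {"x": -0.001, "y": -0.005, "z": 0.08, "spin": 0, "hand": 255},
    {"x": -0.001, "y": -0.005, "z": 0.105, "spin": 0, "hand": 255},
    {"x": -0.001, "y": -0.005, "z": 0.117, "spin": 0, "hand": 255},
    {"x": -0.001, "y": -0.005, "z": 0.1225, "spin": 0, "hand": 255},
    {"x": -0.001, "y": -0.005, "z": 0.1225, "spin": 0, "hand": 255},
    {"x": -0.001, "y": -0.005, "z": 0.1225, "spin": 0, "hand": 255},
    {"x": -0.001, "y": -0.005, "z": 0.1225, "spin": 0, "hand": 0},
    {"x": -0.001, "y": -0.005, "z": 0.1225, "spin": 0, "hand": 0},
    {"x": -0.001, "y": -0.005, "z": 0.1225, "spin": 0, "hand": 0},
    {"x": -0.001, "y": -0.005, "z": 0.1225, "spin": 0, "hand": 0},
    {"x": -0.001, "y": -0.005, "z": 0.1225, "spin": 0, "hand": 0},
    {"x": -0.001, "y": -0.005, "z": 0.1225, "spin": 0, "hand": 0},
    {"x": -0.001, "y": -0.005, "z": 0.09, "spin": 0, "hand": 0},
    {"x": -0.001, "y": -0.005, "z": 0.05, "spin": 0, "hand": 0},
    {"x": -0.03, "y": -0.005, "z": 0.0, "spin": 0, "hand": 0},
    {"x": -0.03, "y": -0.005, "z": 0.0, "spin": 0, "hand": 0},
    {"x": -0.03, "y": -0.005, "z": 0.0, "spin": 0, "hand": 0},
  ],
)

```text
time_s: 18.48
position: [0.6856, -0.0855, 0.1494]
eef_rot: [0.643, 0.766, -0.0, -0.0]
wrist_force: [-0.6, 0.6, -0.9]
opening: 0.0882
grasp_force: 0.0
```

```bash
python3 - <<'E'
from h import *
c=cam('wrist','w6')
im=c['color'].astype(int); d=im[...,2]-im[...,0]; print(d[60,300],d[200,280:340:10],)
for o in plates(c,.58,.8,-.12,.05,.010,thr=16)[0]: print(o,totray(*o[:2]))
for o in plates(cam('scene'))[0]: print(o)
E
```

```text
4 [12 11 11 11 12 11]
(0.6807, -0.0563, 62, 46, -79.9, 2669) (np.float64(-0.1248), np.float64(-0.0011))
(0.68, -0.061, 164, 80, 0.0, 10833)
(0.4995, -0.2416, 68, 53, 67.5, 3337)
(0.6565, -0.2564, 68, 52, 80.5, 3298)
(0.7405, -0.2985, 73, 71, -90.0, 4076)
(0.5682, -0.357, 67, 51, -84.1, 3271)
(0.4341, -0.3746, 69, 52, -67.0, 3298)
```

View pics/w6.png

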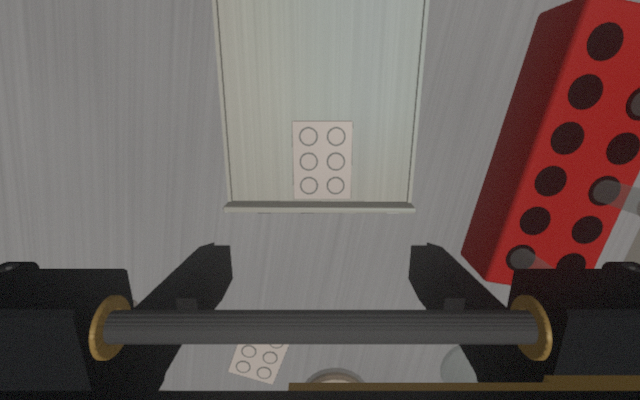

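Plate 1 lies flat at tray x=-0.125, y=-0.001, at px (322,160), just in front of the stop. Next plate.

```bash
python3 - <<'E'
from h import *
go(.653,-.272,.15,80)
E
```

```text
t=18.6 shift [-0.1788 -0.0636 -0.0026] spin 0.350 now [ 0.6845 -0.0849  0.1474] yaw 100.0
```

Request:
apply_moves(
  plan=[
    {"x": -0.03, "y": -0.01, "z": -0.003, "spin": 0.05, "hand": 0},
    {"x": -0.07, "y": -0.024, "z": -0.003, "spin": 0.14, "hand": 0},
    {"x": -0.11, "y": -0.038, "z": -0.003, "spin": 0.22, "hand": 0},
    {"x": -0.15, "y": -0.052, "z": -0.003, "spin": 0.3, "hand": 0},
    {"x": -0.179, "y": -0.064, "z": -0.003, "spin": 0.35, "hand": 0},
    {"x": -0.179, "y": -0.064, "z": -0.003, "spin": 0.35, "hand": 0},
    {"x": -0.179, "y": -0.064, "z": -0.003, "spin": 0.35, "hand": 0},
  ],
)

```text
time_s: 19.45
position: [0.6535, -0.2716, 0.151]
eef_rot: [0.766, 0.643, -0.0, -0.001]
wrist_force: [-0.6, -0.1, 0.7]
opening: 0.0884
grasp_force: 0.0
```

```bash
cat >> h.py <<'E'
def near(x,y):
    c=cam('wrist'); o=min(plates(c,x-.1,x+.1,y-.1,y+.1)[0],key=lambda o:np.hypot(o[0]-x,o[1]-y)); print(o)
    a=o[4] if o[4]>0 else o[4]+180
    go(o[0],o[1],.0235,a)
E
python3 - <<'E'
from h import *
near(.653,-.256)
E
```

```text
(0.653, -0.257, 64, 48, 79.7, 2934)
 t=19.5 shift [ 0.0138 -0.003   0.1279] spin 0.006 now [ 0.6538 -0.2713  0.1514] yaw 80.1
```

The open finger would land on the petri dish's edge here, so I'll go down with the hand partly closed.

Request:
apply_moves(
  plan=[
    {"x": 0.007, "y": -0.003, "z": 0.0, "spin": 0.006, "hand": 70},
    {"x": 0.014, "y": -0.003, "z": 0.02, "spin": 0.006, "hand": 70},
    {"x": 0.014, "y": -0.003, "z": 0.05, "spin": 0.006, "hand": 70},
    {"x": 0.014, "y": -0.003, "z": 0.085, "spin": 0.006, "hand": 70},
    {"x": 0.014, "y": -0.003, "z": 0.115, "spin": 0.006, "hand": 70},
    {"x": 0.014, "y": -0.003, "z": 0.126, "spin": 0.006, "hand": 70},
    {"x": 0.014, "y": -0.003, "z": 0.128, "spin": 0.006, "hand": 70},
    {"x": 0.014, "y": -0.003, "z": 0.128, "spin": 0.006, "hand": 70},
    {"x": 0.014, "y": -0.003, "z": 0.128, "spin": 0.006, "hand": 70},
    {"x": 0.014, "y": -0.003, "z": 0.128, "spin": 0.006, "hand": 255},
    {"x": 0.014, "y": -0.003, "z": 0.128, "spin": 0.006, "hand": 255},
    {"x": 0.014, "y": -0.003, "z": 0.128, "spin": 0.006, "hand": 255},
    {"x": 0.014, "y": -0.003, "z": 0.128, "spin": 0.006, "hand": 255},
    {"x": 0.014, "y": -0.003, "z": 0.128, "spin": 0.006, "hand": 255},
    {"x": 0.014, "y": -0.003, "z": 0.128, "spin": 0.006, "hand": 255},
    {"x": 0.014, "y": -0.003, "z": 0.128, "spin": 0.006, "hand": 255},
    {"x": 0.014, "y": -0.003, "z": 0.1, "spin": 0.006, "hand": 255},
    {"x": 0.014, "y": -0.003, "z": 0.06, "spin": 0.006, "hand": 255},
    {"x": 0.014, "y": -0.003, "z": 0.03, "spin": 0.006, "hand": 255},
    {"x": 0.014, "y": -0.003, "z": 0.03, "spin": 0.006, "hand": 255},
  ],
)

```text
time_s: 22.0
position: [0.6554, -0.2593, 0.1253]
eef_rot: [0.768, 0.64, 0.001, 0.002]
wrist_force: [0.7, 0.5, -0.6]
opening: 0.0474
grasp_force: 15.0
```

```bash
python3 - <<'E'
from h import *
tray(-.084,.08,'hover'); 
E
```

```text
hover t=22.0 shift [ 0.2424 -0.027   0.0449] spin -0.352 now [ 0.6554 -0.2593  0.1253] yaw 79.6
```

Request:
apply_moves(
  plan=[
    {"x": 0.03, "y": -0.003, "z": 0, "spin": -0.05, "hand": 255},
    {"x": 0.07, "y": -0.008, "z": 0, "spin": -0.12, "hand": 255},
    {"x": 0.11, "y": -0.013, "z": 0, "spin": -0.2, "hand": 255},
    {"x": 0.15, "y": -0.018, "z": 0, "spin": -0.27, "hand": 255},
    {"x": 0.19, "y": -0.022, "z": 0.01, "spin": -0.33, "hand": 255},
    {"x": 0.22, "y": -0.025, "z": 0.03, "spin": -0.352, "hand": 255},
    {"x": 0.24, "y": -0.027, "z": 0.045, "spin": -0.352, "hand": 255},
    {"x": 0.24, "y": -0.027, "z": 0.045, "spin": -0.352, "hand": 255},
    {"x": 0.24, "y": -0.027, "z": 0.045, "spin": -0.352, "hand": 255},
    {"x": 0.24, "y": -0.027, "z": 0.045, "spin": -0.352, "hand": 255},
  ],
)

```text
time_s: 23.25
position: [0.671, -0.0189, 0.0786]
eef_rot: [0.645, 0.764, 0.0, 0.001]
wrist_force: [-0.1, -0.0, 0.6]
opening: 0.0473
grasp_force: 15.0
```

```bash
python3 - <<'E'
from h import *
tray(-.085,.034,'down'); s=monitor.get_state(); print(s['opening'],s['grasp_force'],s['wrist_force'])
c=cam('wrist','w7')
print(plates(c,.58,.8,-.12,.05,.065,thr=14)[0])
E
```

```text
down t=23.2 shift [0.0015 0.0021 0.0446] spin -0.001 now [ 0.671  -0.0189  0.0786] yaw 99.7
0.04734663775695922 14.99947652220726 [-8.64691994e-02 -1.98993619e-04  5.90297189e-01]
[(0.7835, 0.015, 66, 31, -90.0, 1833), (0.6687, -0.0123, 56, 46, -80.2, 2420), (0.7075, -0.0794, 187, 11, 9.4, 1122)]
```

Request:
apply_moves(
  plan=[
    {"x": 0.0015, "y": 0.002, "z": 0.02, "spin": 0, "hand": 255},
    {"x": 0.0015, "y": 0.002, "z": 0.036, "spin": 0, "hand": 255},
    {"x": 0.0015, "y": 0.002, "z": 0.043, "spin": 0, "hand": 255},
    {"x": 0.0015, "y": 0.002, "z": 0.044, "spin": 0, "hand": 255},
    {"x": 0.0015, "y": 0.002, "z": 0.044, "spin": 0, "hand": 255},
  ],
)

```text
time_s: 23.92
position: [0.6709, -0.0157, 0.0329]
eef_rot: [0.644, 0.765, -0.001, -0.001]
wrist_force: [-1.7, 0.7, 0.9]
opening: 0.0477
grasp_force: 15.0
```

Request:
apply_moves(
  plan=[
    {"x": 0, "y": 0, "z": 0.001, "spin": 0, "hand": 255},
    {"x": 0, "y": 0, "z": 0.002, "spin": 0, "hand": 255},
    {"x": 0, "y": 0, "z": 0.003, "spin": 0, "hand": 255},
    {"x": 0, "y": 0, "z": 0.003, "spin": 0, "hand": 255},
  ],
  squeeze=4,
)

```text
time_s: 24.42
position: [0.6715, -0.0159, 0.0309]
eef_rot: [0.644, 0.765, -0.0, -0.0]
wrist_force: [-3.8, 0.4, 5.0]
opening: 0.0478
grasp_force: 4.0
```

Request:
apply_moves(
  plan=[
    {"x": 0, "y": 0, "z": 0, "spin": 0, "hand": 0},
    {"x": 0, "y": 0, "z": 0, "spin": 0, "hand": 0},
    {"x": 0, "y": 0, "z": 0, "spin": 0, "hand": 0},
    {"x": 0, "y": 0, "z": 0, "spin": 0, "hand": 0},
    {"x": 0, "y": 0, "z": 0, "spin": 0, "hand": 0},
    {"x": 0, "y": 0, "z": 0, "spin": 0, "hand": 0},
    {"x": 0, "y": 0, "z": -0.04, "spin": 0, "hand": 0},
    {"x": -0.02, "y": 0, "z": -0.08, "spin": 0, "hand": 0},
    {"x": -0.05, "y": 0, "z": -0.12, "spin": 0, "hand": 0},
    {"x": -0.05, "y": 0, "z": -0.12, "spin": 0, "hand": 0},
    {"x": -0.05, "y": 0, "z": -0.12, "spin": 0, "hand": 0},
  ],
  squeeze=15,
)

```text
time_s: 25.8
position: [0.6799, -0.0649, 0.15]
eef_rot: [0.644, 0.765, -0.0, -0.001]
wrist_force: [-0.1, -0.8, 0.2]
opening: 0.0882
grasp_force: 0.0
```

```bash
python3 - <<'E'
from h import *
c=cam('wrist','w8')
for o in plates(c,.58,.8,-.12,.05,.012,thr=15)[0]: print(o,totray(*o[:2]))
for o in plates(cam('scene'))[0]: print(o)
E
```

```text
(0.6748, -0.035, 105, 50, -79.7, 4724) (np.float64(-0.1029), np.float64(0.0011))
(0.6809, -0.0512, 157, 84, 8.4, 10798)
(0.4996, -0.2417, 68, 53, 67.1, 3329)
(0.7405, -0.2985, 73, 71, -90.0, 4070)
(0.5681, -0.3569, 68, 51, -84.3, 3283)
(0.434, -0.3743, 69, 52, -67.8, 3301)
```

View pics/w8.png

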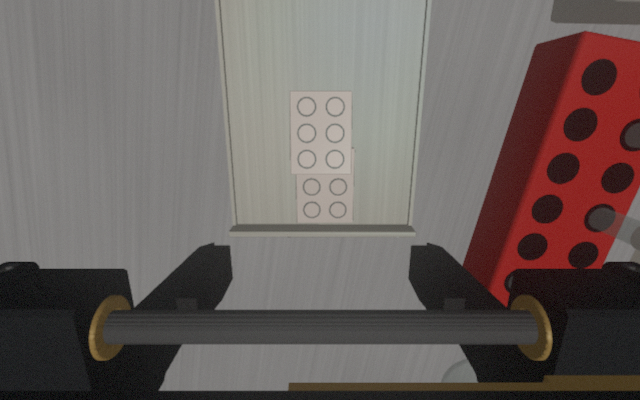

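Plate 2 lies on plate 1 (px (321,132) over (325,200)). Together they are 105 mm long, so the spacing is about 41 mm. On to the third.

```bash
python3 - <<'E'
from h import *
go(.492,-.258,.15,67.5)
E
```

```text
t=25.9 shift [-0.159  -0.2172 -0.001 ] spin 0.564 now [ 0.6789 -0.0642  0.1484] yaw 99.8
```

Request:
apply_moves(
  plan=[
    {"x": -0.02, "y": -0.026, "z": 0, "spin": 0.06, "hand": 0},
    {"x": -0.045, "y": -0.06, "z": 0, "spin": 0.14, "hand": 0},
    {"x": -0.07, "y": -0.095, "z": 0, "spin": 0.22, "hand": 0},
    {"x": -0.095, "y": -0.13, "z": 0, "spin": 0.32, "hand": 0},
    {"x": -0.12, "y": -0.165, "z": 0, "spin": 0.42, "hand": 0},
    {"x": -0.145, "y": -0.2, "z": 0, "spin": 0.51, "hand": 0},
    {"x": -0.159, "y": -0.217, "z": 0, "spin": 0.564, "hand": 0},
    {"x": -0.159, "y": -0.217, "z": 0, "spin": 0.564, "hand": 0},
    {"x": -0.159, "y": -0.217, "z": 0, "spin": 0.564, "hand": 0},
  ],
)

```text
time_s: 27.02
position: [0.4938, -0.2576, 0.1498]
eef_rot: [0.831, 0.556, -0.0, -0.001]
wrist_force: [1.6, 0.5, -0.0]
opening: 0.0883
grasp_force: 0.0
```

```bash
python3 - <<'E'
from h import *
near(.496,-.242)
E
```

```text
(0.4958, -0.2422, 64, 48, 66.4, 2919)
 t=27.1 shift [ 0.0148 -0.0042  0.1265] spin 0.021 now [ 0.4941 -0.2576  0.15  ] yaw 67.6
```

Request:
apply_moves(
  plan=[
    {"x": 0.015, "y": -0.004, "z": 0.04, "spin": 0.02, "hand": 0},
    {"x": 0.015, "y": -0.004, "z": 0.08, "spin": 0.02, "hand": 0},
    {"x": 0.015, "y": -0.004, "z": 0.11, "spin": 0.02, "hand": 0},
    {"x": 0.015, "y": -0.004, "z": 0.124, "spin": 0.02, "hand": 0},
    {"x": 0.015, "y": -0.004, "z": 0.1265, "spin": 0.02, "hand": 0},
    {"x": 0.015, "y": -0.004, "z": 0.1265, "spin": 0.02, "hand": 0},
    {"x": 0.015, "y": -0.004, "z": 0.1265, "spin": 0.02, "hand": 0},
    {"x": 0.015, "y": -0.004, "z": 0.1265, "spin": 0.02, "hand": 255},
    {"x": 0.015, "y": -0.004, "z": 0.1265, "spin": 0.02, "hand": 255},
    {"x": 0.015, "y": -0.004, "z": 0.1265, "spin": 0.02, "hand": 255},
    {"x": 0.015, "y": -0.004, "z": 0.1265, "spin": 0.02, "hand": 255},
    {"x": 0.015, "y": -0.004, "z": 0.1265, "spin": 0.02, "hand": 255},
    {"x": 0.015, "y": -0.004, "z": 0.1265, "spin": 0.02, "hand": 255},
    {"x": 0.015, "y": -0.004, "z": 0.1265, "spin": 0.02, "hand": 255},
    {"x": 0.015, "y": -0.004, "z": 0.1265, "spin": 0.02, "hand": 255},
    {"x": 0.015, "y": -0.004, "z": 0.1, "spin": 0.02, "hand": 255},
    {"x": 0.015, "y": -0.004, "z": 0.06, "spin": 0.02, "hand": 255},
    {"x": 0.015, "y": -0.004, "z": 0.04, "spin": 0.02, "hand": 255},
    {"x": 0.015, "y": -0.004, "z": 0.04, "spin": 0.02, "hand": 255},
  ],
)

```text
time_s: 29.45
position: [0.4972, -0.2441, 0.1126]
eef_rot: [0.837, 0.547, 0.001, 0.002]
wrist_force: [-0.4, 0.1, -0.9]
opening: 0.0479
grasp_force: 15.0
```

```bash
python3 - <<'E'
from h import *
tray(-.043,.08,'hover'); s=monitor.get_state(); print(s['opening'],s['grasp_force'])
E
```

```text
hover t=29.4 shift [0.3134 0.0465 0.0327] spin -0.584 now [ 0.4972 -0.2441  0.1126] yaw 66.3
0.04792759858632741 14.999839067459106
```

Request:
apply_moves(
  plan=[
    {"x": 0.03, "y": 0.004, "z": 0, "spin": -0.05, "hand": 255},
    {"x": 0.07, "y": 0.01, "z": 0, "spin": -0.13, "hand": 255},
    {"x": 0.115, "y": 0.017, "z": 0, "spin": -0.21, "hand": 255},
    {"x": 0.16, "y": 0.024, "z": 0, "spin": -0.3, "hand": 255},
    {"x": 0.205, "y": 0.031, "z": 0, "spin": -0.39, "hand": 255},
    {"x": 0.25, "y": 0.038, "z": 0, "spin": -0.48, "hand": 255},
    {"x": 0.285, "y": 0.043, "z": 0.01, "spin": -0.56, "hand": 255},
    {"x": 0.305, "y": 0.046, "z": 0.025, "spin": -0.584, "hand": 255},
    {"x": 0.313, "y": 0.0465, "z": 0.033, "spin": -0.584, "hand": 255},
    {"x": 0.313, "y": 0.0465, "z": 0.033, "spin": -0.584, "hand": 255},
    {"x": 0.313, "y": 0.0465, "z": 0.033, "spin": -0.584, "hand": 255},
  ],
)

```text
time_s: 30.82
position: [0.6636, 0.0236, 0.0776]
eef_rot: [0.645, 0.764, -0.0, -0.0]
wrist_force: [-0.1, 0.2, -0.6]
opening: 0.0474
grasp_force: 15.0
```

```bash
python3 - <<'E'
from h import *
tray(-.042,.0385,'down'); s=monitor.get_state(); print(s['opening'],s['grasp_force'],s['wrist_force'])
E
```

```text
down t=30.8 shift [0.0012 0.0022 0.0391] spin -0.001 now [0.6636 0.0236 0.0776] yaw 99.7
0.047394391613338464 14.99984622001648 [-0.07931366  0.16490981 -0.63583076]
```

Request:
apply_moves(
  plan=[
    {"x": 0.001, "y": 0.002, "z": 0.02, "spin": 0, "hand": 255},
    {"x": 0.001, "y": 0.002, "z": 0.033, "spin": 0, "hand": 255},
    {"x": 0.001, "y": 0.002, "z": 0.039, "spin": 0, "hand": 255},
    {"x": 0.001, "y": 0.002, "z": 0.039, "spin": 0, "hand": 255},
    {"x": 0.001, "y": 0.002, "z": 0.039, "spin": 0, "hand": 255},
  ],
)

```text
time_s: 31.45
position: [0.6662, 0.0261, 0.039]
eef_rot: [0.644, 0.765, 0.0, 0.0]
wrist_force: [-0.1, 0.3, -0.1]
opening: 0.0475
grasp_force: 15.0
```

Request:
apply_moves(
  plan=[
    {"x": 0, "y": 0, "z": 0.001, "spin": 0, "hand": 255},
    {"x": 0, "y": 0, "z": 0.002, "spin": 0, "hand": 255},
    {"x": 0, "y": 0, "z": 0.003, "spin": 0, "hand": 255},
    {"x": 0, "y": 0, "z": 0.004, "spin": 0, "hand": 255},
    {"x": 0, "y": 0, "z": 0.005, "spin": 0, "hand": 255},
    {"x": 0, "y": 0, "z": 0.005, "spin": 0, "hand": 255},
  ],
  squeeze=4,
)

```text
time_s: 32.2
position: [0.6659, 0.0261, 0.0337]
eef_rot: [0.644, 0.765, 0.0, 0.0]
wrist_force: [1.1, -0.8, 1.0]
opening: 0.0482
grasp_force: 4.0
```

Request:
apply_moves(
  plan=[
    {"x": 0, "y": 0, "z": 0, "spin": 0, "hand": 0},
    {"x": 0, "y": 0, "z": 0, "spin": 0, "hand": 0},
    {"x": 0, "y": 0, "z": 0, "spin": 0, "hand": 0},
    {"x": 0, "y": 0, "z": 0, "spin": 0, "hand": 0},
    {"x": 0, "y": 0, "z": 0, "spin": 0, "hand": 0},
    {"x": 0, "y": 0, "z": 0, "spin": 0, "hand": 0},
    {"x": 0, "y": 0, "z": -0.04, "spin": 0, "hand": 0},
    {"x": -0.02, "y": 0, "z": -0.08, "spin": 0, "hand": 0},
    {"x": -0.06, "y": 0, "z": -0.12, "spin": 0, "hand": 0},
    {"x": -0.06, "y": 0, "z": -0.12, "spin": 0, "hand": 0},
    {"x": -0.06, "y": 0, "z": -0.12, "spin": 0, "hand": 0},
  ],
  squeeze=15,
)

```text
time_s: 33.58
position: [0.6753, -0.0329, 0.153]
eef_rot: [0.644, 0.765, -0.0, -0.001]
wrist_force: [-1.1, 0.6, -0.5]
opening: 0.0883
grasp_force: 0.0
```

```bash
python3 - <<'E'
from h import *
c=cam('wrist','w9')
for o in plates(c,.58,.8,-.12,.1,.012,thr=15)[0]: print(o,totray(*o[:2]))
for o in plates(cam('scene'))[0]: print(o)
go(.560,-.372,.15,97); print(monitor.get_state()['joint_positions'])
E
```

```text
(0.6657, -0.0147, 148, 51, -86.2, 6431) (np.float64(-0.0813), np.float64(0.0066))
(0.6809, -0.0523, 159, 83, 7.1, 10760)
(0.7398, -0.2989, 73, 72, -26.6, 4070)
(0.568, -0.357, 68, 51, -84.8, 3258)
(0.434, -0.3745, 69, 52, -67.1, 3286)
 t=33.7 shift [-0.3154 -0.1707  0.0016] spin 0.049 now [ 0.6744 -0.0321  0.1514] yaw 99.8
[-8.46732306e-02  3.48292913e-01  1.70392559e+00  4.20855565e-04
  1.09339367e+00 -2.56434169e-01]
```

View pics/w9.png

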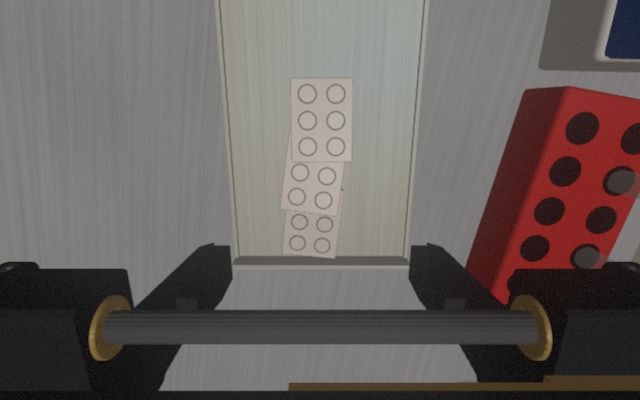

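Plates 1 and 2 have moved about 10 mm to the left and turned slightly (back edges at px (309,256) and (309,212), plate 3's at (320,161)). I'll check them against the tolerances.

```bash
python3 - <<'E'
from h import *
c=cam('wrist')
def ctr(l,r,fl,z,n,slope):
    a,b=px2w(c,*l,z)[:2],px2w(c,*r,z)[:2]; m=(a+b)/2; d=b-a; W=np.linalg.norm(d); d/=W
    f=np.array([-d[1],d[0]]); p=m+f*.032*np.cos(slope); print(n,'W',W.round(4),'ctr',totray(*p),'yaw',np.degrees(np.arctan2(f[1],f[0])).round(1))
ctr((284,254),(335,257),0,.010,'p1',0)
ctr((281,209),(338,214),0,.020,'p2',.17)
ctr((290,161),(352,161),0,.020,'p3',.17)
for v in [78]: print('p3 front',[totray(*px2w(c,u,78,.010)[:2]) for u in (291,352)])
cv2.imwrite('pics/side_f.png',cv2.resize(cam('side')['color'][210:320,230:390],None,fx=5,fy=5,interpolation=cv2.INTER_CUBIC))
E
```

```text
p1 W 0.0454 ctr (np.float64(-0.1229), np.float64(0.01)) yaw 96.2
p2 W 0.0469 ctr (np.float64(-0.0788), np.float64(0.0084)) yaw 94.6
p3 W 0.0486 ctr (np.float64(-0.037), np.float64(0.0019)) yaw 99.9
p3 front [(np.float64(-0.007), np.float64(0.0247)), (np.float64(-0.007), np.float64(-0.0215))]
```

View pics/side_f.png

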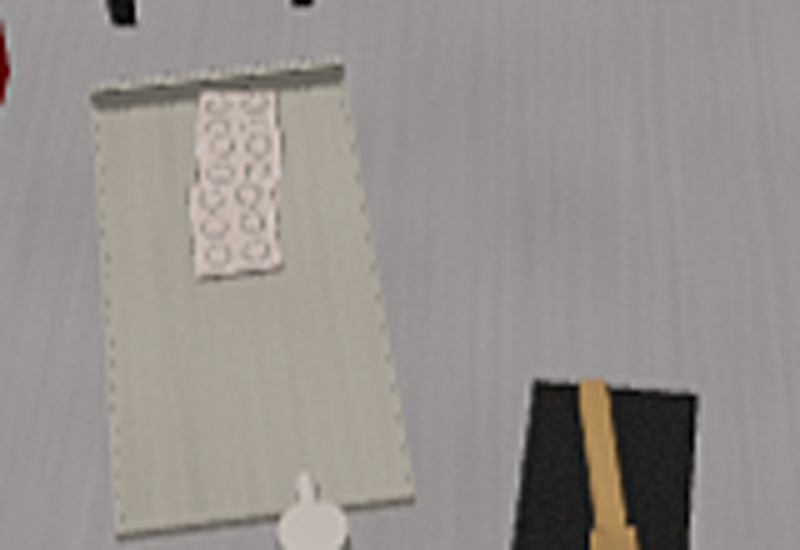

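The fan holds: spacings are 44 and 42 mm, y is at most 10 mm and yaw at most 5°. Fourth plate.

Request:
apply_moves(
  plan=[
    {"x": -0.03, "y": -0.016, "z": 0, "spin": 0.01, "hand": 0},
    {"x": -0.075, "y": -0.04, "z": 0, "spin": 0.02, "hand": 0},
    {"x": -0.12, "y": -0.065, "z": 0, "spin": 0.04, "hand": 0},
    {"x": -0.165, "y": -0.09, "z": 0, "spin": 0.05, "hand": 0},
    {"x": -0.21, "y": -0.113, "z": 0, "spin": 0.07, "hand": 0},
    {"x": -0.255, "y": -0.137, "z": 0, "spin": 0.07, "hand": 0},
    {"x": -0.295, "y": -0.158, "z": 0, "spin": 0.07, "hand": 0},
    {"x": -0.315, "y": -0.168, "z": 0, "spin": 0.07, "hand": 0},
    {"x": -0.315, "y": -0.168, "z": 0, "spin": 0.07, "hand": 0},
    {"x": -0.315, "y": -0.168, "z": 0, "spin": 0.07, "hand": 0},
  ],
)

```text
time_s: 35.02
position: [0.5645, -0.3704, 0.1532]
eef_rot: [0.67, 0.742, 0.0, -0.001]
wrist_force: [0.3, 0.4, -0.2]
opening: 0.0881
grasp_force: 0.0
```

```bash
python3 - <<'E'
from h import *
near(.5645,-.357)
E
```

```text
(0.5644, -0.3576, 64, 48, -84.8, 2932)
 t=35.1 shift [0.0125 0.0011 0.1299] spin 0.012 now [ 0.5646 -0.3703  0.1534] yaw 95.9
```

Request:
apply_moves(
  plan=[
    {"x": 0.0125, "y": 0.001, "z": 0.04, "spin": 0.012, "hand": 0},
    {"x": 0.0125, "y": 0.001, "z": 0.08, "spin": 0.012, "hand": 0},
    {"x": 0.0125, "y": 0.001, "z": 0.112, "spin": 0.012, "hand": 0},
    {"x": 0.0125, "y": 0.001, "z": 0.127, "spin": 0.012, "hand": 0},
    {"x": 0.0125, "y": 0.001, "z": 0.13, "spin": 0.012, "hand": 0},
    {"x": 0.0125, "y": 0.001, "z": 0.13, "spin": 0.012, "hand": 0},
    {"x": 0.0125, "y": 0.001, "z": 0.13, "spin": 0.012, "hand": 0},
    {"x": 0.0125, "y": 0.001, "z": 0.13, "spin": 0.012, "hand": 255},
    {"x": 0.0125, "y": 0.001, "z": 0.13, "spin": 0.012, "hand": 255},
    {"x": 0.0125, "y": 0.001, "z": 0.13, "spin": 0.012, "hand": 255},
    {"x": 0.0125, "y": 0.001, "z": 0.13, "spin": 0.012, "hand": 255},
    {"x": 0.0125, "y": 0.001, "z": 0.13, "spin": 0.012, "hand": 255},
    {"x": 0.0125, "y": 0.001, "z": 0.13, "spin": 0.012, "hand": 255},
    {"x": 0.0125, "y": 0.001, "z": 0.13, "spin": 0.012, "hand": 255},
    {"x": 0.0125, "y": 0.001, "z": 0.13, "spin": 0.012, "hand": 255},
    {"x": 0.0125, "y": 0.001, "z": 0.1, "spin": 0.012, "hand": 255},
    {"x": 0.0125, "y": 0.001, "z": 0.06, "spin": 0.012, "hand": 255},
    {"x": 0.0125, "y": 0.001, "z": 0.04, "spin": 0.012, "hand": 255},
    {"x": 0.0125, "y": 0.001, "z": 0.04, "spin": 0.012, "hand": 255},
  ],
)

```text
time_s: 37.45
position: [0.5649, -0.3603, 0.1157]
eef_rot: [0.675, 0.738, 0.0, 0.002]
wrist_force: [-0.8, -1.0, -1.2]
opening: 0.0479
grasp_force: 15.0
```

```bash
python3 - <<'E'
from h import *
tray(.002,.08,'hover'); s=monitor.get_state(); print(s['opening'],s['grasp_force'])
E
```

```text
hover t=37.5 shift [0.419  0.1308 0.035 ] spin -0.082 now [ 0.5649 -0.3603  0.1157] yaw 95.1
0.047856392710715664 14.99992623925209
```

Request:
apply_moves(
  plan=[
    {"x": 0.03, "y": 0.009, "z": 0, "spin": 0, "hand": 255},
    {"x": 0.075, "y": 0.023, "z": 0, "spin": -0.02, "hand": 255},
    {"x": 0.12, "y": 0.037, "z": 0, "spin": -0.03, "hand": 255},
    {"x": 0.165, "y": 0.051, "z": 0, "spin": -0.04, "hand": 255},
    {"x": 0.21, "y": 0.065, "z": 0, "spin": -0.05, "hand": 255},
    {"x": 0.255, "y": 0.08, "z": 0, "spin": -0.06, "hand": 255},
    {"x": 0.3, "y": 0.094, "z": 0, "spin": -0.07, "hand": 255},
    {"x": 0.345, "y": 0.108, "z": 0, "spin": -0.08, "hand": 255},
    {"x": 0.385, "y": 0.12, "z": 0.01, "spin": -0.082, "hand": 255},
    {"x": 0.41, "y": 0.128, "z": 0.025, "spin": -0.082, "hand": 255},
    {"x": 0.419, "y": 0.131, "z": 0.035, "spin": -0.082, "hand": 255},
    {"x": 0.419, "y": 0.131, "z": 0.035, "spin": -0.082, "hand": 255},
    {"x": 0.419, "y": 0.131, "z": 0.035, "spin": -0.082, "hand": 255},
  ],
)

```text
time_s: 39.08
position: [0.6568, 0.0683, 0.0784]
eef_rot: [0.644, 0.765, -0.0, -0.0]
wrist_force: [-0.7, 0.7, -0.3]
opening: 0.0477
grasp_force: 15.0
```

```bash
python3 - <<'E'
from h import *
tray(.002,.0385,'down'); s=monitor.get_state(); print(s['opening'],s['grasp_force'],s['wrist_force'])
E
```

```text
down t=39.1 shift [0.0001 0.0013 0.0399] spin -0.001 now [0.6568 0.0683 0.0784] yaw 99.7
0.047699285016332506 14.999876618385315 [-0.70495223  0.6626016  -0.30673119]
```

Request:
apply_moves(
  plan=[
    {"x": 0, "y": 0.001, "z": 0.02, "spin": 0, "hand": 255},
    {"x": 0, "y": 0.001, "z": 0.034, "spin": 0, "hand": 255},
    {"x": 0, "y": 0.001, "z": 0.04, "spin": 0, "hand": 255},
    {"x": 0, "y": 0.001, "z": 0.04, "spin": 0, "hand": 255},
    {"x": 0, "y": 0.001, "z": 0.04, "spin": 0, "hand": 255},
  ],
)

```text
time_s: 39.7
position: [0.6584, 0.0697, 0.039]
eef_rot: [0.644, 0.765, 0.0, 0.0]
wrist_force: [-0.6, 0.5, -0.2]
opening: 0.0476
grasp_force: 15.0
```

Request:
apply_moves(
  plan=[
    {"x": 0, "y": 0, "z": 0.001, "spin": 0, "hand": 255},
    {"x": 0, "y": 0, "z": 0.002, "spin": 0, "hand": 255},
    {"x": 0, "y": 0, "z": 0.003, "spin": 0, "hand": 255},
    {"x": 0, "y": 0, "z": 0.004, "spin": 0, "hand": 255},
    {"x": 0, "y": 0, "z": 0.005, "spin": 0, "hand": 255},
    {"x": 0, "y": 0, "z": 0.005, "spin": 0, "hand": 255},
  ],
  squeeze=4,
)

```text
time_s: 40.45
position: [0.6581, 0.0697, 0.0337]
eef_rot: [0.644, 0.765, 0.0, 0.0]
wrist_force: [-0.3, 1.1, -0.5]
opening: 0.0479
grasp_force: 4.0
```

Request:
apply_moves(
  plan=[
    {"x": 0, "y": 0, "z": 0, "spin": 0, "hand": 0},
    {"x": 0, "y": 0, "z": 0, "spin": 0, "hand": 0},
    {"x": 0, "y": 0, "z": 0, "spin": 0, "hand": 0},
    {"x": 0, "y": 0, "z": 0, "spin": 0, "hand": 0},
    {"x": 0, "y": 0, "z": 0, "spin": 0, "hand": 0},
    {"x": 0, "y": 0, "z": 0, "spin": 0, "hand": 0},
    {"x": 0, "y": 0, "z": -0.04, "spin": 0, "hand": 0},
    {"x": -0.02, "y": 0, "z": -0.08, "spin": 0, "hand": 0},
    {"x": -0.06, "y": 0, "z": -0.12, "spin": 0, "hand": 0},
    {"x": -0.08, "y": 0, "z": -0.13, "spin": 0, "hand": 0},
    {"x": -0.08, "y": 0, "z": -0.13, "spin": 0, "hand": 0},
    {"x": -0.08, "y": 0, "z": -0.13, "spin": 0, "hand": 0},
  ],
  squeeze=15,
)

```text
time_s: 41.95
position: [0.67, -0.0084, 0.1611]
eef_rot: [0.644, 0.765, -0.001, -0.002]
wrist_force: [-0.2, -0.4, -0.6]
opening: 0.088
grasp_force: 0.0
```

```bash
python3 - <<'E'
from h import *
c=cam('wrist','w10')
for o in plates(c,.58,.8,-.12,.12,.012,thr=15)[0]: print(o,totray(*o[:2]))
for o in plates(cam('scene'))[0]: print(o)
go(.428,-.388,.15,113)
E
```

```text
(0.6645, 0.0071, 193, 53, -84.8, 8728) (np.float64(-0.0596), np.float64(0.0041))
(0.6809, -0.0522, 159, 81, 6.7, 10761)
(0.7405, -0.2985, 73, 71, -90.0, 4055)
(0.4342, -0.3744, 69, 52, -67.3, 3283)
 t=42.0 shift [-0.333  -0.3034  0.0119] spin -0.230 now [ 0.6701 -0.0081  0.1611] yaw 99.8
```

View pics/w10.png

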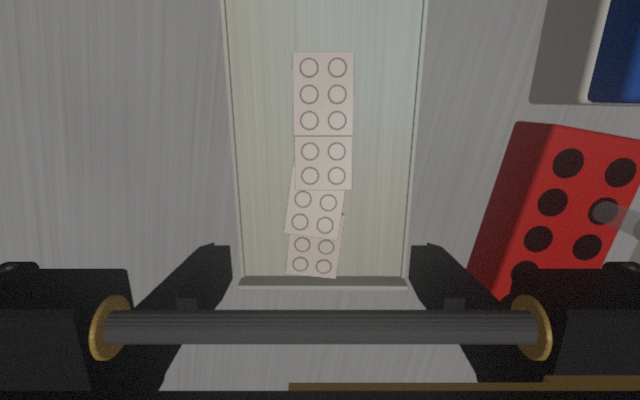

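The fourth plate sits well: its centre is at px (323,95) and the fan measures 193 mm overall, about 43 mm average spacing. Fifth plate.

Request:
apply_moves(
  plan=[
    {"x": -0.025, "y": -0.023, "z": 0, "spin": -0.02, "hand": 0},
    {"x": -0.06, "y": -0.055, "z": 0, "spin": -0.05, "hand": 0},
    {"x": -0.095, "y": -0.087, "z": 0, "spin": -0.08, "hand": 0},
    {"x": -0.13, "y": -0.12, "z": 0, "spin": -0.11, "hand": 0},
    {"x": -0.165, "y": -0.15, "z": 0, "spin": -0.14, "hand": 0},
    {"x": -0.2, "y": -0.183, "z": 0, "spin": -0.17, "hand": 0},
    {"x": -0.235, "y": -0.215, "z": 0, "spin": -0.2, "hand": 0},
    {"x": -0.27, "y": -0.247, "z": 0, "spin": -0.225, "hand": 0},
    {"x": -0.305, "y": -0.278, "z": 0.01, "spin": -0.225, "hand": 0},
    {"x": -0.333, "y": -0.3, "z": 0.012, "spin": -0.225, "hand": 0},
    {"x": -0.333, "y": -0.3, "z": 0.012, "spin": -0.225, "hand": 0},
    {"x": -0.333, "y": -0.3, "z": 0.012, "spin": -0.225, "hand": 0},
  ],
)

```text
time_s: 43.55
position: [0.4328, -0.3872, 0.1508]
eef_rot: [0.554, 0.832, 0.0, -0.001]
wrist_force: [-0.2, 0.5, -0.0]
opening: 0.0883
grasp_force: 0.0
```

```bash
python3 - <<'E'
from h import *
near(.4307,-.374)
E
```

```text
(0.4303, -0.3751, 64, 48, -67.0, 2945)
 t=43.6 shift [0.0119 0.002  0.1276] spin -0.004 now [ 0.4331 -0.3871  0.1511] yaw 112.7
```

Request:
apply_moves(
  plan=[
    {"x": 0.012, "y": 0.002, "z": 0.04, "spin": 0, "hand": 0},
    {"x": 0.012, "y": 0.002, "z": 0.08, "spin": 0, "hand": 0},
    {"x": 0.012, "y": 0.002, "z": 0.11, "spin": 0, "hand": 0},
    {"x": 0.012, "y": 0.002, "z": 0.125, "spin": 0, "hand": 0},
    {"x": 0.012, "y": 0.002, "z": 0.1275, "spin": 0, "hand": 0},
    {"x": 0.012, "y": 0.002, "z": 0.1275, "spin": 0, "hand": 0},
    {"x": 0.012, "y": 0.002, "z": 0.1275, "spin": 0, "hand": 0},
    {"x": 0.012, "y": 0.002, "z": 0.1275, "spin": 0, "hand": 255},
    {"x": 0.012, "y": 0.002, "z": 0.1275, "spin": 0, "hand": 255},
    {"x": 0.012, "y": 0.002, "z": 0.1275, "spin": 0, "hand": 255},
    {"x": 0.012, "y": 0.002, "z": 0.1275, "spin": 0, "hand": 255},
    {"x": 0.012, "y": 0.002, "z": 0.1275, "spin": 0, "hand": 255},
    {"x": 0.012, "y": 0.002, "z": 0.1275, "spin": 0, "hand": 255},
    {"x": 0.012, "y": 0.002, "z": 0.1275, "spin": 0, "hand": 255},
    {"x": 0.012, "y": 0.002, "z": 0.1275, "spin": 0, "hand": 255},
    {"x": 0.012, "y": 0.002, "z": 0.1, "spin": 0, "hand": 255},
    {"x": 0.012, "y": 0.002, "z": 0.06, "spin": 0, "hand": 255},
    {"x": 0.012, "y": 0.002, "z": 0.04, "spin": 0, "hand": 255},
    {"x": 0.012, "y": 0.002, "z": 0.04, "spin": 0, "hand": 255},
  ],
)

```text
time_s: 45.98
position: [0.4309, -0.3776, 0.1136]
eef_rot: [0.554, 0.832, -0.0, 0.002]
wrist_force: [1.2, 0.3, -0.6]
opening: 0.0473
grasp_force: 15.0
```

```bash
python3 - <<'E'
from h import *
tray(.046,.08,'hover'); s=monitor.get_state(); print(s['opening'],s['grasp_force'])
E
```

```text
hover t=46.0 shift [0.367  0.3914 0.0328] spin 0.225 now [ 0.4309 -0.3776  0.1136] yaw 112.7
0.04729957844869387 14.999848455190659
```

Request:
apply_moves(
  plan=[
    {"x": 0.022, "y": 0.023, "z": 0, "spin": 0.01, "hand": 255},
    {"x": 0.05, "y": 0.053, "z": 0, "spin": 0.03, "hand": 255},
    {"x": 0.082, "y": 0.087, "z": 0, "spin": 0.05, "hand": 255},
    {"x": 0.114, "y": 0.121, "z": 0, "spin": 0.07, "hand": 255},
    {"x": 0.146, "y": 0.155, "z": 0, "spin": 0.09, "hand": 255},
    {"x": 0.178, "y": 0.19, "z": 0, "spin": 0.11, "hand": 255},
    {"x": 0.21, "y": 0.224, "z": 0, "spin": 0.13, "hand": 255},
    {"x": 0.242, "y": 0.258, "z": 0, "spin": 0.15, "hand": 255},
    {"x": 0.274, "y": 0.292, "z": 0, "spin": 0.17, "hand": 255},
    {"x": 0.306, "y": 0.326, "z": 0, "spin": 0.2, "hand": 255},
    {"x": 0.338, "y": 0.36, "z": 0, "spin": 0.225, "hand": 255},
    {"x": 0.358, "y": 0.38, "z": 0.01, "spin": 0.225, "hand": 255},
    {"x": 0.367, "y": 0.391, "z": 0.025, "spin": 0.225, "hand": 255},
    {"x": 0.367, "y": 0.391, "z": 0.033, "spin": 0.225, "hand": 255},
    {"x": 0.367, "y": 0.391, "z": 0.033, "spin": 0.225, "hand": 255},
    {"x": 0.367, "y": 0.391, "z": 0.033, "spin": 0.225, "hand": 255},
  ],
)

```text
time_s: 47.98
position: [0.6488, 0.1117, 0.0787]
eef_rot: [0.645, 0.764, -0.0, -0.0]
wrist_force: [0.9, -0.4, -0.7]
opening: 0.0479
grasp_force: 15.0
```

```bash
python3 - <<'E'
from h import *
tray(.046,.0385,'down'); s=monitor.get_state(); print(s['opening'],s['grasp_force'],s['wrist_force'])
E
```

```text
down t=48.0 shift [-0.      0.0018  0.0402] spin -0.001 now [0.6488 0.1117 0.0787] yaw 99.7
0.047855791353965595 14.999906122684479 [ 0.94545859 -0.38541051 -0.66864742]
```

Request:
apply_moves(
  plan=[
    {"x": 0, "y": 0.002, "z": 0.02, "spin": 0, "hand": 255},
    {"x": 0, "y": 0.002, "z": 0.034, "spin": 0, "hand": 255},
    {"x": 0, "y": 0.002, "z": 0.04, "spin": 0, "hand": 255},
    {"x": 0, "y": 0.002, "z": 0.04, "spin": 0, "hand": 255},
    {"x": 0, "y": 0.002, "z": 0.04, "spin": 0, "hand": 255},
  ],
)

```text
time_s: 48.6
position: [0.6514, 0.1133, 0.039]
eef_rot: [0.644, 0.765, 0.0, 0.0]
wrist_force: [-0.1, 0.4, -0.4]
opening: 0.0473
grasp_force: 15.0
```

Request:
apply_moves(
  plan=[
    {"x": 0, "y": 0, "z": 0.001, "spin": 0, "hand": 255},
    {"x": 0, "y": 0, "z": 0.002, "spin": 0, "hand": 255},
    {"x": 0, "y": 0, "z": 0.003, "spin": 0, "hand": 255},
    {"x": 0, "y": 0, "z": 0.004, "spin": 0, "hand": 255},
    {"x": 0, "y": 0, "z": 0.005, "spin": 0, "hand": 255},
    {"x": 0, "y": 0, "z": 0.005, "spin": 0, "hand": 255},
  ],
  squeeze=4,
)

```text
time_s: 49.35
position: [0.6512, 0.1133, 0.0337]
eef_rot: [0.644, 0.765, 0.0, 0.0]
wrist_force: [-0.2, 0.8, -0.3]
opening: 0.0483
grasp_force: 4.0
```

Request:
apply_moves(
  plan=[
    {"x": 0, "y": 0, "z": 0, "spin": 0, "hand": 0},
    {"x": 0, "y": 0, "z": 0, "spin": 0, "hand": 0},
    {"x": 0, "y": 0, "z": 0, "spin": 0, "hand": 0},
    {"x": 0, "y": 0, "z": 0, "spin": 0, "hand": 0},
    {"x": 0, "y": 0, "z": 0, "spin": 0, "hand": 0},
    {"x": 0, "y": 0, "z": 0, "spin": 0, "hand": 0},
    {"x": 0, "y": 0, "z": -0.04, "spin": 0, "hand": 0},
    {"x": -0.03, "y": 0, "z": -0.09, "spin": 0, "hand": 0},
    {"x": -0.07, "y": 0, "z": -0.14, "spin": 0, "hand": 0},
    {"x": -0.11, "y": 0, "z": -0.18, "spin": 0, "hand": 0},
    {"x": -0.12, "y": 0, "z": -0.2, "spin": 0, "hand": 0},
    {"x": -0.12, "y": 0, "z": -0.2, "spin": 0, "hand": 0},
    {"x": -0.12, "y": 0, "z": -0.2, "spin": 0, "hand": 0},
  ],
  squeeze=15,
)

```text
time_s: 50.98
position: [0.6701, -0.0039, 0.2313]
eef_rot: [0.644, 0.765, -0.001, -0.002]
wrist_force: [-0.7, 0.3, 0.3]
opening: 0.088
grasp_force: 0.0
```

```bash
python3 - <<'E'
from h import *
c=cam('wrist','w11')
for o in plates(c,.58,.8,-.14,.18,.012,thr=15)[0]: print(o,totray(*o[:2]))
s=cam('side');print(brush(s)); print(brush(cam('scene')))
w=c['color'];sd=cv2.resize(s['color'][215:375,250:380],None,fx=2.4,fy=2.4,interpolation=cv2.INTER_CUBIC)
can=np.zeros((400,460+sd.shape[1],3),np.uint8);can[:,:460]=w[:,100:560];can[:sd.shape[0],460:]=sd
cv2.imwrite('pics/final.png',can);print(can.shape)
E
```

```text
(0.6609, 0.0278, 235, 52, -83.9, 10479) (np.float64(-0.0386), np.float64(0.0041))
(0.4543, 0.2269, 150.97669982910156, 23.917098999023438, 94.76364183425903)
(0.4608, 0.1871, 74.82679748535156, 12.039949417114258, 95.71059322357178)
(400, 772, 3)
```

View pics/final.png

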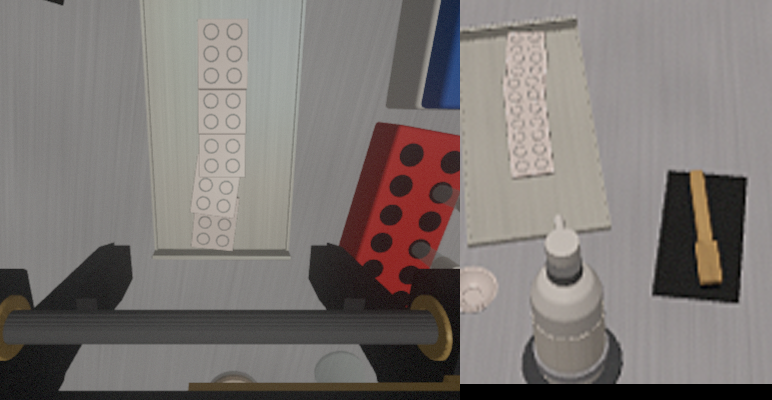

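All five plates lie in the fan: the strip is 235 mm long, with two rows of wells showing on each lower plate, and the brush is on the mat at px (707,230). Now I'll locate the sprayer cap from the numbers.

```bash
python3 - <<'E'
from h import *
s=cam('side');c=cam('scene')
print('axis from foot',px2w(s,296.7,361.7,.0).round(4),'cap side',px2w(s,292.9,314.5,.19).round(4))
for n,k,g in (('side',s,(.587,.382)),('scene',c,(.587,.382))):
    im=rect(k,g[0]-.06,g[0]+.06,g[1]-.06,g[1]+.06,.19).astype(int).min(2)
    print(n); print(cv2.resize(im.astype(np.uint8),(24,24),interpolation=cv2.INTER_AREA))
go(.587,.36,.27,100,'above')
E
```

```text
axis from foot [0.5869 0.3719 0.    ] cap side [0.5856 0.3806 0.19  ]
side
[[146 146 147 145 147 149 149 152 152 150 152 152 152 152 150 152 151 153
  151 151 152 151 151 148]
 [147 146 146 144 148 152 150 152 152 151 153 152 153 151 151 152 151 153
  151 151 152 151 150 148]
 [146 146 146 144 147 151 151 152 153 151 152 152 153 150 151 151 151 153
  150 151 151 152 149 147]
 [147 146 146 144 144 151 151 152 153 151 153 151 153 150 152 152 151 152
  150 151 152 151 149 147]
 [146 146 146 144 151 151 152 152 152 151 153 151 153 150 152 150 152 152
  150 151 152 150 148 147]
 [146 145 146 145 152 150 152 152 151 153 153 152 153 150 151 151 152 151
  150 150 151 150 148 148]
 [146 145 146 145 148 152 153 153 151 153 152 153 157 168 150 151 152 151
  150 150 150 150 147 148]
 [147 145 145 147 151 152 153 153 151 153 151 149 158 174 150 150 152 149
  150 150 149 149 146 149]
 [147 146 146 137 139 147 150 152 153 154 151 147 164 161 149 152 152 149
  151 151 149 149 146 149]
 [146 145 145 130 112 109 113 117 123 131 160 167 174 167 151 152 152 149
  151 151 149 148 146 150]
 [147 145 145 1
[... 3226 characters left out ...]
 50  43  33  30  30  30  28  30  45  82 119 137 143 148 149 150 149 148
  143 115  71  75 103 113]
 [ 50  43  32  30  31  30  28  33  58 102 135 145 148 149 149 149 148 147
  141 110  68  77 105 114]
 [ 50  42  32  31  33  32  29  37  71 117 143 147 149 149 149 149 149 147
  139 105  66  81 107 113]
 [ 50  42  32  32  35  34  33  44  82 126 145 147 149 149 149 149 148 148
  137 102  66  84 108 113]
 [ 50  42  32  32  36  37  35  51  94 133 145 148 149 149 149 150 149 148
  135  96  64  85 108 113]
 [ 50  40  31  32  36  38  38  59 103 137 147 147 148 149 149 150 150 148
  133  91  63  86 108 113]]
above t=51.2 shift [ 0.373  -0.0201 -0.0378] spin -0.002 now [ 0.6706 -0.0041  0.2319] yaw 99.9
```

The cap disc in the side view is centred at (0.587, 0.382) and about 30 mm across, as it should be. I'll go above it with the fingers closed.

Request:
apply_moves(
  plan=[
    {"x": 0.02, "y": 0, "z": -0.03, "spin": 0, "hand": 255},
    {"x": 0.06, "y": -0.003, "z": -0.06, "spin": 0, "hand": 255},
    {"x": 0.11, "y": -0.006, "z": -0.07, "spin": 0, "hand": 255},
    {"x": 0.16, "y": -0.009, "z": -0.07, "spin": 0, "hand": 255},
    {"x": 0.21, "y": -0.011, "z": -0.07, "spin": 0, "hand": 255},
    {"x": 0.26, "y": -0.014, "z": -0.07, "spin": 0, "hand": 255},
    {"x": 0.31, "y": -0.017, "z": -0.07, "spin": 0, "hand": 255},
    {"x": 0.36, "y": -0.019, "z": -0.07, "spin": 0, "hand": 255},
    {"x": 0.394, "y": -0.02, "z": -0.07, "spin": 0, "hand": 255},
    {"x": 0.394, "y": -0.02, "z": -0.07, "spin": 0, "hand": 255},
    {"x": 0.394, "y": -0.02, "z": -0.07, "spin": 0, "hand": 255},
    {"x": 0.394, "y": -0.02, "z": -0.07, "spin": 0, "hand": 255},
  ],
)

```text
time_s: 52.72
position: [0.585, 0.3786, 0.3035]
eef_rot: [0.645, 0.765, -0.0, 0.0]
wrist_force: [-0.6, -1.1, -0.2]
opening: 0.0005
grasp_force: 0.0
```

```bash
python3 - <<'E'
from h import *
go(.587,.382,.216,100)
E
```

```text
t=52.7 shift [0.003  0.0026 0.0875] spin -0.005 now [0.585  0.3786 0.3035] yaw 99.7
```

Request:
apply_moves(
  plan=[
    {"x": 0.003, "y": 0.0025, "z": 0.04, "spin": 0, "hand": 255},
    {"x": 0.003, "y": 0.0025, "z": 0.075, "spin": 0, "hand": 255},
    {"x": 0.003, "y": 0.0025, "z": 0.0875, "spin": 0, "hand": 255},
    {"x": 0.003, "y": 0.0025, "z": 0.0875, "spin": 0, "hand": 255},
    {"x": 0.003, "y": 0.0025, "z": 0.09, "spin": 0, "hand": 255},
    {"x": 0.003, "y": 0.0025, "z": 0.093, "spin": 0, "hand": 255},
    {"x": 0.003, "y": 0.0025, "z": 0.095, "spin": 0, "hand": 255},
    {"x": 0.003, "y": 0.0025, "z": 0.095, "spin": 0, "hand": 255},
  ],
)

```text
time_s: 53.72
position: [0.5875, 0.3836, 0.2102]
eef_rot: [0.644, 0.765, 0.001, 0.001]
wrist_force: [1.8, -0.2, 4.6]
opening: 0.0008
grasp_force: 2.2
```

Request:
apply_moves(
  plan=[
    {"x": 0, "y": 0, "z": 0.002, "spin": 0, "hand": 255},
    {"x": 0, "y": 0, "z": 0.004, "spin": 0, "hand": 255},
    {"x": 0, "y": 0, "z": 0.006, "spin": 0, "hand": 255},
    {"x": 0, "y": 0, "z": 0.0065, "spin": 0, "hand": 255},
    {"x": 0, "y": 0, "z": 0.0065, "spin": 0, "hand": 255},
  ],
)

```text
time_s: 54.35
position: [0.5875, 0.3836, 0.2044]
eef_rot: [0.644, 0.765, 0.001, 0.001]
wrist_force: [0.4, -0.1, 9.2]
opening: 0.0005
grasp_force: 4.4
```

Request:
apply_moves(
  plan=[
    {"x": 0, "y": 0, "z": 0.001, "spin": 0, "hand": 255},
    {"x": 0, "y": 0, "z": 0.002, "spin": 0, "hand": 255},
    {"x": 0, "y": 0, "z": 0.002, "spin": 0, "hand": 255},
    {"x": 0, "y": 0, "z": 0.002, "spin": 0, "hand": 255},
  ],
)

```text
time_s: 54.85
position: [0.5876, 0.3837, 0.2044]
eef_rot: [0.644, 0.765, 0.002, 0.001]
wrist_force: [-4.2, -2.2, 16.0]
opening: 0.0005
grasp_force: 7.7
```

The tool has stopped sinking while the force rose to 16 N, so the cap is on its stop. Now I'll release it and retreat.

Request:
apply_moves(
  plan=[
    {"x": 0, "y": 0, "z": -0.01, "spin": 0, "hand": 255},
    {"x": 0, "y": 0, "z": -0.04, "spin": 0, "hand": 255},
    {"x": 0, "y": 0, "z": -0.09, "spin": 0, "hand": 255},
    {"x": -0.04, "y": -0.04, "z": -0.1, "spin": 0, "hand": 255},
    {"x": -0.09, "y": -0.09, "z": -0.1, "spin": 0, "hand": 255},
    {"x": -0.14, "y": -0.14, "z": -0.1, "spin": 0, "hand": 255},
    {"x": -0.14, "y": -0.14, "z": -0.1, "spin": 0, "hand": 255},
    {"x": -0.14, "y": -0.14, "z": -0.1, "spin": 0, "hand": 255},
  ],
)

```text
time_s: 55.85
position: [0.4722, 0.221, 0.3001]
eef_rot: [0.645, 0.765, 0.0, -0.0]
wrist_force: [0.5, 0.4, 0.8]
opening: 0.0003
grasp_force: 0.0
```

```bash
python3 - <<'E'
from h import *
s=monitor.get_state();print(s['time_s'],s['wrist_force'])
k=cam('scene');sd=cam('side')
print(brush(sd))
for n,c in (('scene',k),('side',sd)):
    for o in plates(c,.6,.74,-.1,.2,.012,thr=14)[0]: print(n,o,totray(*o[:2]))
im=rect(sd,.527,.647,.322,.442,.19).min(2); m=(im>160).astype(np.uint8); m[95:]=0; ys,xs=np.nonzero(m); print('cap',xs.mean(),ys.mean(),m.sum())
E
```

```text
55.85 [0.54434528 0.4232912  0.80262562]
(0.4544, 0.2266, 150.22927856445312, 23.834054946899414, 94.76364183425903)
scene (0.6695, 0.052, 294, 139, -90.0, 37307) (np.float64(-0.0163), np.float64(-0.0085))
side (0.6695, 0.054, 290, 139, -90.0, 37307) (np.float64(-0.0143), np.float64(-0.0088))
cap 61.08111380145279 58.43341404358353 826
```

```bash
python3 - <<'E'
from h import *
sd=cam('side')
cr=cv2.resize(sd['color'][215:375,250:380],None,fx=2.4,fy=2.4,interpolation=cv2.INTER_CUBIC)
f=cv2.imread('pics/final.png')[:384,460:]
d=cv2.absdiff(cr,f).max(2); print('diff fan',d[20:190,20:110].max(),(d[20:190,20:110]>40).sum(),'cap',(d[200:280,80:120]>40).sum(),'brush',(d[170:300,200:290]>40).sum())
E
```

```text
diff fan 6 0 cap 0 brush 0
```

The fan, brush and cap look the same as before the press, so I'll hand in.

```bash
python3 -c "
from plant import manip
print(manip.finish_job())"
```

```text
the job is handed in; nothing more can be done
None
```

The job is handed in (no verdict was shown): the brush is on the mat, all five plates are in the fan about 43 mm apart, and the cap was pressed to its stop and sprang back up; plates 1 and 2 moved about 10 mm off the middle line along the way, cause unknown, but stayed within tolerance.

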